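# Hang the plug-in modules on the magnifier's sprung arm

### The job

Get the plug-in modules ready for inspection at the magnifier: push the silver tuner module down into its bay until the catch lets go and it springs up, pull it out, and hang it and every other module standing on the counter by its hook on the yellow rail of the spring-balanced lamp arm. Ease each one down slowly so that the arm sinks gently with it, and let go only once the arm carries the weight and has settled. Put the blue cover fully down over the rim of the empty bay, and leave the other things on the counter where they are.

Things in the scene. Friction and masses are not known exactly. Their poses are not given: they have to be found in the camera images.
- tuner_mid (a point): Tuner module: silver can with dark bands, caught in the bay at the start. Point: on its upright axis, half-way up (64 mm above its underside); own z up. All modules have one shape: 128 mm tall, 210 to 320 g; a block 50 x 50 mm, 52 mm tall, a steel hook on it, a red grip tab on top. The tuner alone has small 6 mm ledges on its +x and -x faces, 33 mm up, for the bay's catches.
- coil_mid (a point): Coil module: white block with copper bands; stands on the counter, may be absent. Point, shape, size and weight as the tuner module, no ledges.
- board_mid (a point): Board module: green block with a black chip; stands on the counter, may be absent. Point, shape, size and weight as the tuner module, no ledges.
- power_mid (a point): Power module: black ribbed block; stands on the counter, may be absent. Point, shape, size and weight as the tuner module, no ledges.
- tuner_hook (a point): Hook seat of the tuner: centre of the underside of the hook's top plate, 26 mm above the half-way point (the same on every module). Hook of steel strip, 24 mm wide in y: 6 mm upright at own x -20 to -14 mm, 40 x 24 x 6 mm plate, tip at x +14 to +20 mm reaching 12 mm down. Block top 38 mm below the seat. Open to own +x: the rail enters between tip and block, then the 28 mm gap drops over it.
- tuner_tab (a point): Where to grip the tuner: 54 mm above its half-way point (the same on every module). Red tab on the hook's top plate, centred on the axis, 12 mm thick in x, 24 mm wide in y, 32 mm tall, from 32 to 64 mm above the half-way point. Grip it across its 12 mm; push on its top to release the tuner.
- rail (a point): Top middle of the yellow hanging rail on the lamp arm: level bar 16 mm deep (x), 8 mm tall, 310 mm long (y). x: away from the robot; z up. Unloaded 285 mm up. Five red blocks 26 mm long, 12 mm tall leave four 44 mm places between them, middles at y = -105, -35, 35, 105 mm: one module each, hook upright on the robot's side, half-way point 26 mm below this point. The round lamp head begins 81 mm behind it, a steel bar 89 mm behind it.
- sink_needle (a joint): Red needle on a white disc at the rail's left end: shows the lamp arm's angle. 0 rad unloaded, positive as the 335 mm sprung arm sinks (0.45 at most); the rail stays level. The arm acts as a spring of about 116 N/m at the rail: each module, wherever it hangs, sinks it a further 18 to 27 mm until the spring carries the weight. Let go early and it drops and bobs; it must never sink faster than 0.33 rad/s (110 mm/s at the rail).
- bay_well (a point): Centre of the blue bay's well, on the counter; axes as the bay's. Bay 128 mm (x) x 100 mm (y), centred here, 75 mm tall, fixed. The caught tuner stands here, axes as the bay's, underside 30 mm up, on a spring. Pushed straight down 9 to 11.5 mm (hard stop at 11.5; 6 to 12 N) and let go, it springs up until its underside is 60 mm up and stays there loose, to be drawn straight up. While caught it cannot be pulled out.
- latch (a joint): Angle of the bay's catches, inside the bay: 0 rad holding the tuner, above 0.12 let go (they then stay open, 0.35 at most).
- cover_mid (a point): Loose blue plastic cover of the bay, lying upright on the counter: 144 mm (x) x 116 mm (y), 50 mm tall with its knob, 200 g. Point: on the axis, half-way up (25 mm above the underside); z up. A 4 mm top plate (14 to 18 mm up), a 4 mm thick skirt 14 mm deep, 136 x 108 mm inside, that drops over the bay's rim with 4 mm of play all round; black round knob 28 mm across, 18 to 50 mm up. On the bay, its underside is 61 mm above the counter.
- circuit_board: Green circuit board lying flat, 110 x 160 mm; a bystander to be left where it is. Origin at its underside.
- pump: Black rubber-tipped desoldering pump lying down, 190 mm long; a bystander to be left where it is. Origin at its underside.
- coil_former: Empty white nylon coil former, 44 mm across, 62 mm tall; a bystander to be left where it is. Origin at its underside.
- spool: Solder spool with blue flanges, 64 mm across, 44 mm tall; a bystander to be left where it is. Origin at its underside.
- screwdriver: Screwdriver lying down, 190 mm; a bystander to be left where it is. Origin at its underside.
- flux_jar: Small jar, 52 mm across, 55 mm tall; a bystander to be left where it is. Origin at its underside.

How it is judged (in metres and radians):
On the way, in this order (a step that is already met when the one before it is completed fails the run):
1. the tuner has been pushed down until the bay's catches let go (latch above 0.1 rad) (value of joint latch above 0.1 rad), for 0.1 s.
2. the tuner has been pulled out, its middle more than 190 mm above the counter (height (world z) of tuner_mid above 0.19 m), for 0.1 s.
At the end, for the whole second after the job is handed in: Every module present hangs by its hook on the rail, between the end blocks: middle within 10 mm of the rail's centre line, 20 to 31 mm below its top, tilt under 0.15 rad, under 20 mm/s; lamp arm at rest (under 0.05 rad/s); cover seated level over the bay, within 8 mm (x of tuner_mid in the frame of rail between -0.01 and 0.01 m and y of tuner_mid in the frame of rail between -0.145 and 0.145 m and z of tuner_mid in the frame of rail between -0.031 and -0.02 m and angle between each of tuner_mid, coil_mid, board_mid, power_mid's own z axis and vertical below 0.15 rad and linear speed of each of tuner, coil, board, power, cover below 0.02 m/s and x of coil_mid in the frame of rail between -0.01 and 0.01 m and y of coil_mid in the frame of rail between -0.145 and 0.145 m and z of coil_mid in the frame of rail between -0.031 and -0.02 m and x of board_mid in the frame of rail between -0.01 and 0.01 m and y of board_mid in the frame of rail between -0.145 and 0.145 m and z of board_mid in the frame of rail between -0.031 and -0.02 m and x of power_mid in the frame of rail between -0.01 and 0.01 m and y of power_mid in the frame of rail between -0.145 and 0.145 m and z of power_mid in the frame of rail between -0.031 and -0.02 m and horizontal distance between cover_mid and bay_well below 0.008 m and height (world z) of cover_mid between 0.082 and 0.0895 m and angle between cover_mid's own z axis and vertical below 0.05 rad and velocity of joint sink_needle between -0.05 and 0.05 rad/s); the robot touches nothing.
It fails at once if the lamp arm sinks faster than 0.33 rad/s (a module was let go before the arm carried it) (velocity of joint sink_needle above 0.33 rad/s).
It fails at once if a bystander (board, pump, coil former, spool, screwdriver, jar) is moved more than 40 mm (distance of any of circuit_board, pump, coil_former, spool, screwdriver, flux_jar from where it was at the start of the episode above 0.04 m).
Of coil, board, power only 2 to 3 are there at a start; the rules pass over those that are not, and their reading is None.
At some moment in a run one of cover may be knocked a few centimetres aside while the robot is not near it.
It also fails if it takes over 210 s, if anything falls off the work surface, if the arm or the gripper's body presses on something with over 40 N, if the wrist force passes 120 N, or if a joint passes its speed limit or range.

### The arm

A 6-joint arm with a two-finger parallel gripper is mounted at the origin on the work surface. World frame = base frame: x ahead of the robot, y to its left, z up, the work surface at z = 0. Lengths are in mm, angles in degrees, forces in N, time in s.
With the tool pointing down it reaches from about 275 to 850 mm from the base axis. Payload 19 kg.
Tool frame: the origin (TCP) lies at the very end of the fingers, on their centre line; the grasp point (between the pads) lies 19 mm behind it; z points along the fingers, y is the direction in which the jaws open and shut (so a half turn about z gives the same grasp; the last joint's range is limited). The gripper opens to 85 mm and grips with 20 to 120 N. Pads are 22 mm wide; open, the fingers measure 114 mm over their backs; the gripper's body (76 mm by 85 mm) begins 54 mm behind the grasp point. The pads swing forward as they close: fully open they stand 13 mm farther back than shut.
Start: joints at [-7.678, 8.623, 82.357, -0, 89.026, -7.678], TCP at [574.97, -0.016, 231.267] pointing down, gripper open.
Joint ranges: [-160.23, 160.23], [-39.13, 120.54], [6.94, 153.29], [-79.49, 259.48], [9.18, 160.14], [-161.06, 161.06]. Speed limits (degrees/s): [108.29, 108.29, 127.2, 172.46, 172.46, 172.46].

### API

Orientations are given as a 3x3 rotation matrix whose columns are the frame's x, y, z axes.
In Python, from workcell import telemetry, imaging, hand_in, models gives the robot as it stands. The module is installed in compiled form; this text tells all that it offers.
- The arm moves only by the tool step_arm, never from a script. Its argument "targets" is a list of rows, each a list of 3 entries, a list of its own where there are three numbers: the shift along the world's x, y, z in m, then the turn, a rotation vector about the world's x, y, z in degrees, then the closure in counts, from 0 (fully open) to 255 (shut). In form: [[[dx, dy, dz], [rx, ry, rz], jaw], ...]. A call has exactly 5 rows; each row is the pose to reach, as a shift and turn from the pose commanded when the call began; what a row does not reach only later rows make up. A row lasts 1/10 s, in which the tool goes at most 50 mm and 8.59 degrees, less where a joint would pass 70% of its speed; a pose out of reach is approached as far as the arm can. A call with a gripper value outside its range is refused whole. The fingers move at their own pace and stop on an object; the grip force is fixed at half the most. Time passes only in rows, so rows that repeat a pose let the fingers close, or fill a call up. It gives the time, the measured TCP pose, the force and the opening at its end, in the units of the state.
- telemetry.state(): the state, without advancing time (a new reading comes with each control period).
- imaging.capture(name): name is "scene" or "side" or "wrist"; returns a dict with "color" (420x560x3 uint8, red, green, blue), "fx", "fy", "cx", "cy" (pixels), "extrinsics" (4x4, takes a point from world to camera coordinates). Camera axes: x right, y up, looking along -z (the intrinsics and any distortion apply to the point x, -y, -z); pixel columns grow to the right and rows downward; lengths in mm; the calibration is good to about 2 mm. A picture is of the moment at which its call begins. There is no depth.
- hand_in(): hands the job in, once; it reports no verdict.
Trained networks look in the newest picture that a camera, given by its name, has taken for a name from the list of things; names that differ only in an ending like _2 or _b are one class to them, and where a whole thing is asked for, a point or a joint stands for the part that bears it (a point fixed in the world has none). Each returns a list of dicts, best first, with "confidence" (0 to 1); they miss things now and then, are a little off and sometimes report something else, mostly with a low value. They report only what shows in the picture. A call takes as long as a camera call.
- models.search_frame(camera, query): "extent" ([left, top, width, height] in pixels, round what is visible of it).
- models.mark_of(camera, query): "at" ([column, row] in pixels: a listed point, or the origin of a listed thing).
The state is a dict: "time_s": time; "joints": joint angles; "qvel": joint speeds; "effort": joint torques, N m; "tcp_pos": TCP position; "orientation": TCP orientation; "contact_force": force on the tool from outside, world axes, zero at the start; "ft_torque": the same for the moment, N m; "gripper_width": opening from 0.0 (shut) to 1.0 (fully open).
Only numpy, scipy, OpenCV 4.12 (cv2) and the standard library are available. Lean on these libraries where they do the work, as an engineer would, in place of code of your own. Each camera call takes 0.05 s, during which the arm holds its last target.

## Working session

There is one attempt and no reset: what is moved stays moved. The work goes in short steps, Python scripts to look and compute and a tool call to move; the robot and the scene stay as the last step left them, time stands still between calls to the robot, and variables do not carry over. Pictures are saved under pics/ and viewed, and the job is handed in when it is done.

Besides the shell and the picture viewer there is one more tool, called after ">>>" as name(argument=value, ...) on one line, values as JSON. step_arm: Moves the arm, as the interface text tells. Its arguments: {"type":"object","properties":{"targets":{"type":"array"}},"required":["targets"]}

```bash
mkdir -p pics; ls
cat > h.py <<'E'
import numpy as np, cv2
from workcell import telemetry, imaging, hand_in, models
def cap(n,f=None):
    c=imaging.capture(n)
    if f: cv2.imwrite('pics/'+f,cv2.cvtColor(c['color'],cv2.COLOR_RGB2BGR))
    return c
def ray(c,p):
    E=np.array(c['extrinsics']);R,t=E[:3,:3],E[:3,3]
    d=np.array([(p[0]-c['cx'])/c['fx'],-(p[1]-c['cy'])/c['fy'],-1.])
    o=-R.T@t; d=R.T@d; return o,d/np.linalg.norm(d)
def onz(c,p,z):
    o,d=ray(c,p); return o+d*(z-o[2])/d[2]
def tri(l):
    A=np.zeros((3,3));b=np.zeros(3)
    for c,p in l:
        o,d=ray(c,p);M=np.eye(3)-np.outer(d,d);A+=M;b+=M@o
    x=np.linalg.solve(A,b)
    e=[np.linalg.norm((np.eye(3)-np.outer(ray(c,p)[1],ray(c,p)[1]))@(x-ray(c,p)[0])) for c,p in l]
    return x,max(e)
def proj(c,X):
    E=np.array(c['extrinsics']);q=E[:3,:3]@np.array(X,float)+E[:3,3]
    return c['cx']+c['fx']*q[0]/-q[2], c['cy']-c['fy']*q[1]/-q[2]
E
cat > a.py <<'E'
from h import *
np.set_printoptions(precision=1,suppress=True)
C={n:cap(n,n+'0.png') for n in('scene','side','wrist')}
for n,c in C.items():
    E=np.array(c['extrinsics']);print(n,-E[:3,:3].T@E[:3,3],c['fx'],c['cx'],c['cy'],[k for k in c])
for q in ['tuner_mid','tuner_tab','coil_mid','board_mid','power_mid','rail','bay_well','cover_mid','circuit_board','pump','coil_former','spool','screwdriver','flux_jar','sink_needle']:
    for n in C:
        r=models.mark_of(n,q)
        print(q,n,[(np.array(x['at']).round(1),round(x['confidence'],2)) for x in r[:2]])
s=telemetry.state();print(s)
E
python3 a.py
```

```text
pics
scene [ 924.3  736.8 1151.8] 452.3987423515077 278.0280781038874 212.72550962355493 ['color', 'fx', 'fy', 'cx', 'cy', 'extrinsics']
side [-345.9 -686.5 1080.8] 489.42029036094 277.22637402157795 209.03077871668714 ['color', 'fx', 'fy', 'cx', 'cy', 'extrinsics']
wrist [574.8  75.5 373.3] 342.3826715531186 278.2808439966449 202.73937510749408 ['color', 'fx', 'fy', 'cx', 'cy', 'extrinsics']
tuner_mid scene [(array([282.1, 278.2]), 0.65)]
tuner_mid side [(array([262.1, 202.9]), 0.88), (array([260.9, 222.7]), 0.16)]
tuner_mid wrist [(array([118.7, 253.9]), 0.65)]
tuner_tab scene [(array([283.5, 267.5]), 0.98)]
tuner_tab side [(array([262.5, 188.6]), 0.78)]
tuner_tab wrist [(array([425.4, 113.3]), 0.17)]
coil_mid scene [(array([297.1, 206. ]), 0.66)]
coil_mid side [(array([283.3, 272.7]), 0.61)]
coil_mid wrist [(array([120.3, 252.9]), 0.85)]
board_mid scene [(array([328.7, 267.4]), 0.78), (array([232.3, 143.7]), 0.29)]
board_mid side [(array([229.3, 229.3]), 0.78)]
board_mid wrist []
power_mid scene []
power_mid side []
power_mid wrist []
rail scene [(array([231.5, 143.8]), 0.65)]
rai
[... 830 characters left out ...]
)]
spool scene [(array([267.8, 253.6]), 0.7)]
spool side []
spool wrist [(array([278.4, 150.5]), 0.57)]
screwdriver scene [(array([402. , 285.1]), 0.55), (array([203. , 221.1]), 0.47)]
screwdriver side [(array([162.1, 255.8]), 0.78), (array([259.7, 189.3]), 0.42)]
screwdriver wrist []
flux_jar scene [(array([230.3, 143.4]), 0.69), (array([295.8, 170.1]), 0.52)]
flux_jar side [(array([311.9, 346.8]), 0.72)]
flux_jar wrist []Traceback (most recent call last):
  File "a.py", line 8, in <module>
    r=models.mark_of(n,q)
ValueError: it knows: bay_well, board_mid, circuit_board, coil_former, coil_mid, cover_mid, flux_jar, power_mid, pump, rail, screwdriver, spool, tuner_hook, tuner_mid, tuner_tab
```

View pics/scene0.png

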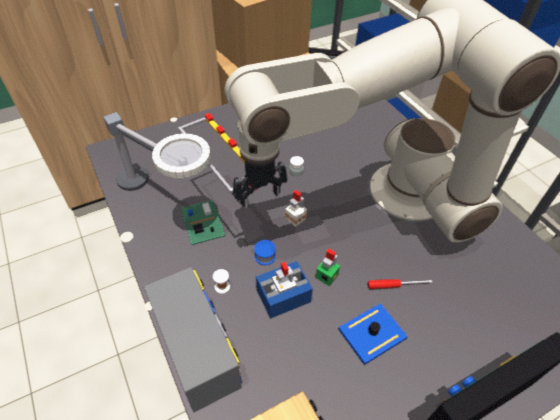

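View pics/side0.png

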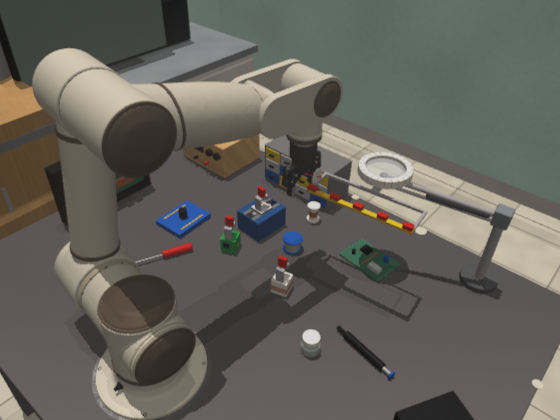

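View pics/wrist0.png

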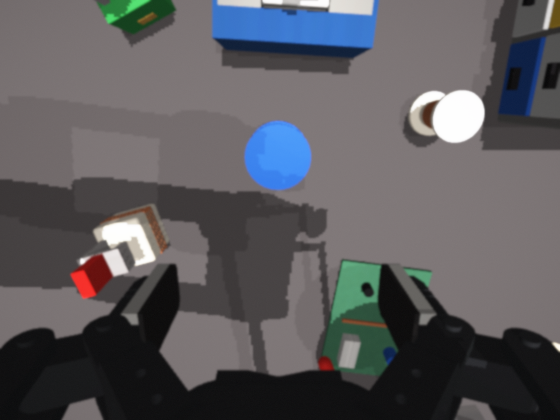

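The scene camera shows the bay with the tuner (285,285), green board module (328,268), white coil module (296,207), cover (373,333) and rail from (208,117) to (242,155). The side camera agrees, and no power module shows yet. Next I triangulate.

```bash
cat > b.py <<'E'
from h import *
np.set_printoptions(precision=1,suppress=True)
C={n:cap(n) for n in('scene','side','wrist')}
def T(nm,ps):
    x,e=tri([(C[k],p) for k,p in ps.items()]);print(nm,x,round(e,1))
T('tunertab',dict(scene=(283.5,267.5),side=(262.5,188.6)))
T('tunermid',dict(scene=(282.1,278.2),side=(262.1,202.9)))
T('coil',dict(scene=(297.1,206),side=(283.3,272.7)))
T('coilw',dict(scene=(297.1,206),side=(283.3,272.7),wrist=(120.3,252.9)))
T('board',dict(scene=(328.7,267.4),side=(229.3,229.3)))
T('bay',dict(scene=(285.6,300.7),side=(258,225.2)))
T('cover',dict(scene=(375.8,330.4),side=(182.5,214.3)))
T('former',dict(scene=(220.8,285.5),side=(313,221)))
T('spool',dict(scene=(267.8,253.6),side=(293,250)))
T('rail left',dict(scene=(242,155),side=(313,188)))
T('rail end(-y)',dict(scene=(209,117),side=(410,227)))
for n,p in(('flux',(312,347)),('cb',(369,263)),('pump1',(340,330)),('pump2',(390,375)),('sd',(185,249)),('sd2',(135,263))): print(n,onz(C['side'],p,10))
s=telemetry.state();print(s)
for n in C:
  big=cv2.resize(C[n]['color'][...,::-1],None,fx=3,fy=3,interpolation=cv2.INTER_CUBIC); cv2.imwrite(f'pics/{n}_big.png',big)
a=cv2.imread('pics/side_big.png');cv2.imwrite('pics/side_rail.png',a[430:800,780:1380])
a=cv2.imread('pics/scene_big.png');cv2.imwrite('pics/scene_rail.png',a[280:580,480:900])
E
python3 b.py
```

```text
tunertab [594.3 166.5 151.9] 2.6
tunermid [593.9 164.8  95.4] 0.3
coil [418.  -70.   65.1] 5.0
coilw [418.1 -70.8  65.4] 5.7
board [450.7 177.1  65.7] 2.1
bay [589.2 180.3  -6.8] 1.0
cover [429.4 384.7  26.4] 3.8
former [733.4  51.2  -4.4] 1.5
spool [564.5  10.8   0.2] 5.0
rail left [557.3 -88.5 310.9] 26.9
rail end(-y) [ 582.3 -340.7  287.8] 3.4
flux [ 310.4 -267.1   10. ]
cb [ 673.  -210.8   10. ]
pump1 [ 403.5 -290.4   10. ]
pump2 [ 373.5 -462.1   10. ]
sd [335.1 259.4  10. ]
sd2 [192.3 325.1  10. ]
{'time_s': 2.4, 'joints': array([-7.7,  8.6, 82.4,  0. , 89. , -7.7]), 'qvel': array([ 0. ,  0. ,  0. , -0. , -0.1, -0. ]), 'effort': array([  0. , -71.3, -57.1,  -0. ,   0. ,   0. ]), 'tcp_pos': array([575. ,  -0. , 231.3]), 'orientation': array([[ 0.,  1., -0.],
       [ 1., -0.,  0.],
       [ 0., -0., -1.]]), 'contact_force': array([ 0. ,  0.6, -0.1]), 'ft_torque': array([-0.,  0., -0.]), 'gripper_width': 1.0011389972466649}
```

View pics/side_rail.png

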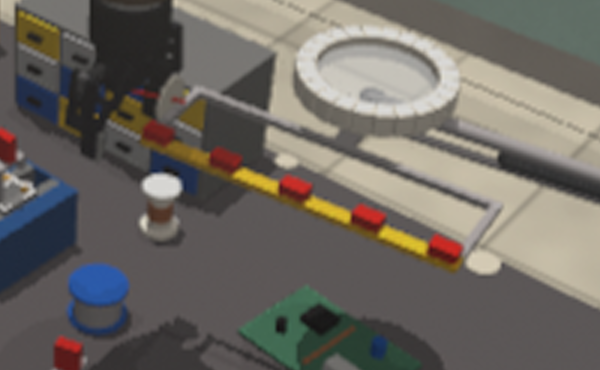

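View pics/scene_rail.png

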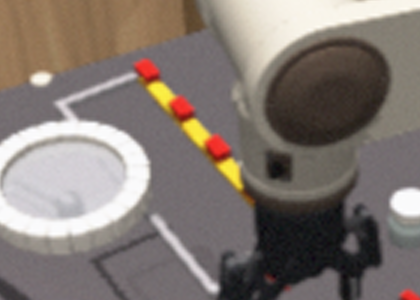

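```bash
cat > b2.py <<'E'
from h import *
np.set_printoptions(precision=1,suppress=True)
C={n:cap(n) for n in('scene','side','wrist')}
S=[(408,226.3),(382.7,215.7),(358.7,205.7),(335,196.3),(312.7,187)]
Q=[(209.3,116.7),(221,129),(233,142.3)]
for i in range(5):
    o='' if i>2 else tri([(C['scene'],Q[i]),(C['side'],S[i])])
    print(i,o,onz(C['side'],S[i],289))
for n,q in (('scene','rail'),('side','rail'),('scene','power_mid'),('side','power_mid'),('scene','tuner_mid'),('side','tuner_mid'),('scene','coil_mid'),('side','coil_mid'),('scene','board_mid'),('side','board_mid'),('scene','cover_mid'),('side','cover_mid')):
    print(n,q,[(np.array(x['extent']).round(),round(x['confidence'],2)) for x in models.search_frame(n,q)][:2])
# crops for yaw
def crop(n,x,y,w,h,k):
    cv2.imwrite(f'pics/{n}_c{x}.png',cv2.resize(C[n]['color'][y:y+h,x:x+w,::-1],None,fx=k,fy=k,interpolation=cv2.INTER_CUBIC))
crop('scene',245,190,180,180,4)
crop('side',150,170,170,140,4)
E
python3 b2.py
```

```text
0 (array([ 581.1, -337.2,  289.8]), np.float64(1.7405002545632935)) [ 584.1 -337.5  289. ]
1 (array([ 573.1, -267.8,  290.4]), np.float64(2.552581817980098)) [ 577.7 -268.   289. ]
2 (array([ 566.2, -198.5,  290.2]), np.float64(3.1982166170992743)) [ 571.2 -199.   289. ]
3  [ 562.8 -128.6  289. ]
4  [556.1 -58.  289. ]
scene rail [(array([155., 111.,  91.,  81.]), 0.64)]
side rail [(array([310., 152., 118.,  80.]), 0.94), (array([237., 198.,  48.,  40.]), 0.62)]
scene power_mid [(array([288., 157.,  20.,  23.]), 0.43)]
side power_mid []
scene tuner_mid [(array([271., 263.,  26.,  34.]), 0.83), (array([339., 302.,  67.,  62.]), 0.49)]
side tuner_mid [(array([250., 186.,  23.,  30.]), 0.55)]
scene coil_mid [(array([285., 191.,  24.,  36.]), 0.58), (array([316., 251.,  23.,  31.]), 0.33)]
side coil_mid [(array([273., 258.,  21.,  39.]), 0.82)]
scene board_mid [(array([315., 251.,  24.,  31.]), 0.87)]
side board_mid [(array([222., 217.,  17.,  37.]), 0.67), (array([309., 202.,  13.,  24.]), 0.29)]
scene cover_mid []
side cover_mid [(array([157., 198.,  56.,  39.]), 0.97)]
```

View pics/scene_c245.png

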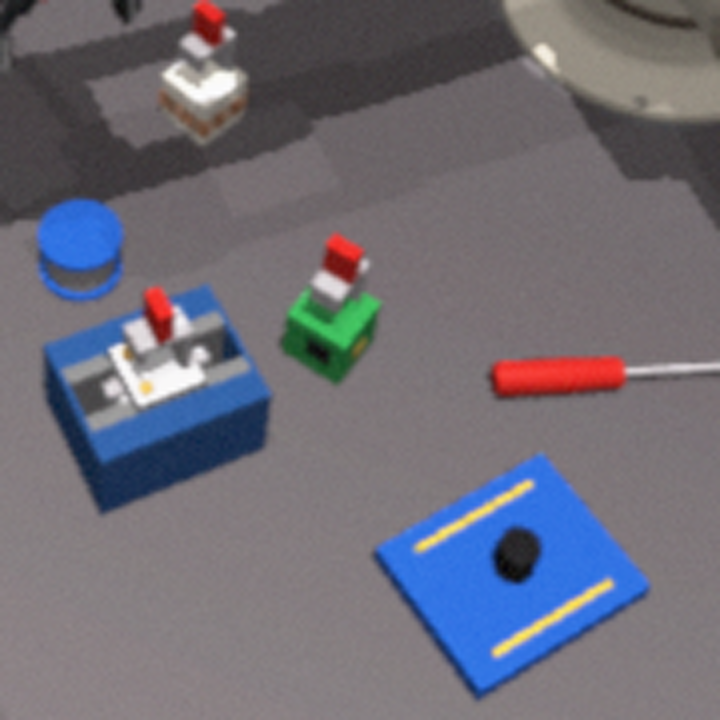

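View pics/side_c150.png

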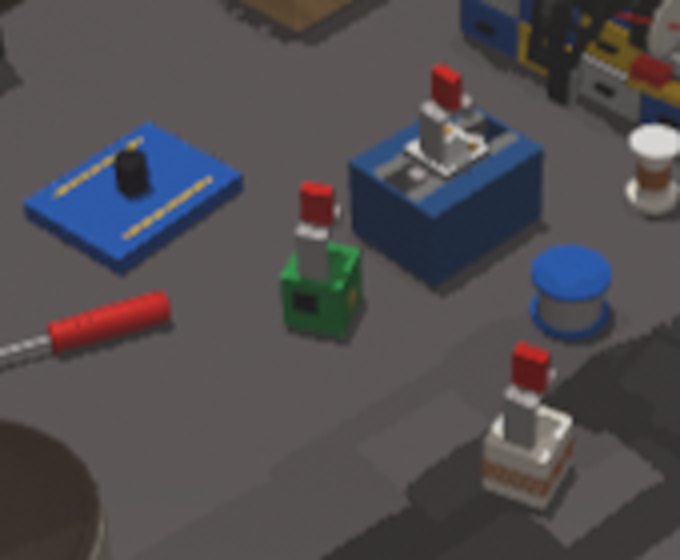

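```bash
cat > b3.py <<'E'
from h import *
np.set_printoptions(precision=1,suppress=True)
C={n:cap(n) for n in('scene','side')}
def quad(n,off,pts,z,nm):
    P=np.array([onz(C[n],(off[0]+p[0]/4,off[1]+p[1]/4),z)[:2] for p in pts])
    print(nm,n,'centre',P.mean(0))
    for i in range(4):
        d=P[(i+1)%4]-P[i];print('  L',np.linalg.norm(d).round(1),'ang',np.degrees(np.arctan2(d[1],d[0])).round(1))
quad('scene',(245,190),[(45,348),(208,288),(270,395),(103,460)],75,'bay')
quad('side',(150,170),[(350,162),(484,108),(543,152),(434,215)],75,'bay')
quad('scene',(245,190),[(375,552),(542,456),(648,585),(478,690)],43,'cover')
quad('side',(150,170),[(24,205),(150,123),(243,180),(122,260)],43,'cover')
E
python3 b3.py
```

```text
bay scene centre [589.  169.7]
  L 125.6 ang 176.1
  L 96.1 ang 86.7
  L 124.3 ang -3.9
  L 96.0 ang -92.5
bay side centre [589.8 155.1]
  L 132.9 ang -14.3
  L 76.9 ang -99.3
  L 120.4 ang 174.1
  L 96.4 ang 88.0
cover scene centre [443.5 392.3]
  L 141.0 ang -177.2
  L 109.4 ang 92.8
  L 139.6 ang 2.7
  L 109.0 ang -86.5
cover side centre [411.4 348.2]
  L 141.9 ang 3.0
  L 116.3 ang -89.9
  L 133.0 ang -178.9
  L 111.6 ang 94.7
```

```bash
sed -i 's/,43,/,18,/' b3.py; python3 b3.py | tail -10
```

```text
cover scene centre [432.6 384.5]
  L 144.2 ang -177.2
  L 111.8 ang 92.8
  L 142.8 ang 2.7
  L 111.5 ang -86.5
cover side centre [429.6 373.1]
  L 145.4 ang 3.0
  L 119.1 ang -89.9
  L 136.2 ang -178.9
  L 114.3 ang 94.7
```

>>> step_arm(targets=[[[0, 0.02, 0.015], [0, 0, 0], 0], [[0.005, 0.04, 0.03], [0, 0, 0], 0], [[0.01, 0.06, 0.045], [0, 0, 0], 0], [[0.015, 0.08, 0.06], [0, 0, 0], 0], [[0.015, 0.1, 0.06], [0, 0, 0], 0]])

```text
time_s: 3.85
tcp_pos: [590.8, 100.8, 293.3]
orientation: [[0.0, 1.0, 0.003], [1.0, -0.0, 0.0], [0.0, 0.003, -1.0]]
contact_force: [-0.4, 0.4, 0.4]
gripper_width: 1.0
```

```bash
cat > c.py <<'E'
from h import *
import sys
np.set_printoptions(precision=1,suppress=True)
c=cap('wrist')
cv2.imwrite('pics/'+sys.argv[1],c['color'][...,::-1])
E=np.array(c['extrinsics']);print(-E[:3,:3].T@E[:3,3]);print(E[:3,:3])
for q in sys.argv[2:]:
    r=models.mark_of('wrist',q);print(q,[(np.array(x['at']).round(1),round(x['confidence'],2)) for x in r[:2]])
print(telemetry.state()['tcp_pos'],telemetry.state()['contact_force'])
E
python3 c.py w1.png tuner_tab tuner_mid tuner_hook bay_well
```

```text
[590.3 176.3 435.9]
[[ 1.  -0.   0. ]
 [ 0.   1.  -0.3]
 [-0.   0.3  1. ]]
tuner_tab [(array([274. , 107.4]), 0.95)]
tuner_mid [(array([273.6, 103.5]), 0.88)]
tuner_hook [(array([276.6, 108.3]), 0.71)]
bay_well [(array([276.4, 107.1]), 0.64)]
[589.9  99.6 291. ] [-0.2 -0.3 -0.3]
```

View pics/w1.png

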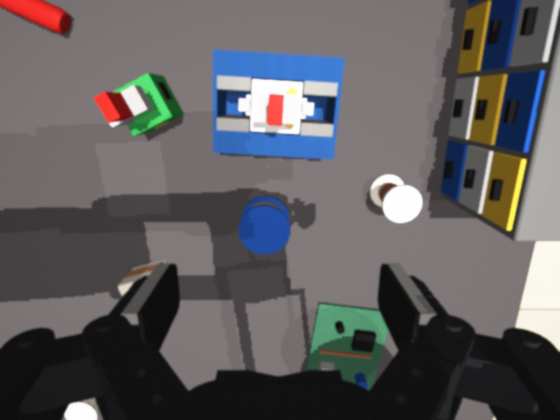

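```bash
cat > d.py <<'E'
import cv2,sys
f,x,y,w,h,k,o=sys.argv[1:8]
x,y,w,h,k=map(int,(x,y,w,h,k))
cv2.imwrite('pics/'+o,cv2.resize(cv2.imread('pics/'+f)[y:y+h,x:x+w],None,fx=k,fy=k,interpolation=cv2.INTER_CUBIC))
E
python3 d.py w1.png 200 40 160 130 5 w1a.png;python3 d.py w1.png 85 60 110 90 7 w1b.png
```

```text
(no output)
```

View pics/w1a.png

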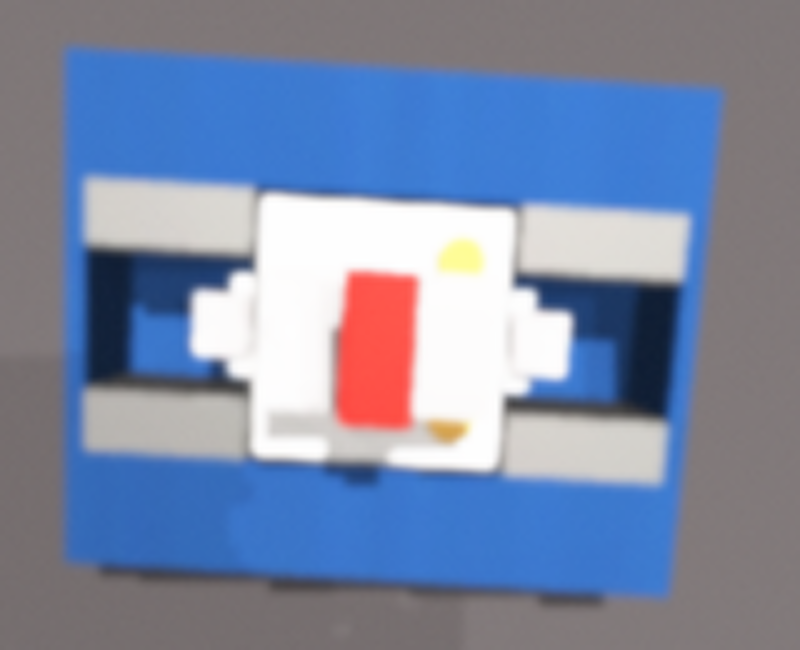

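View pics/w1b.png

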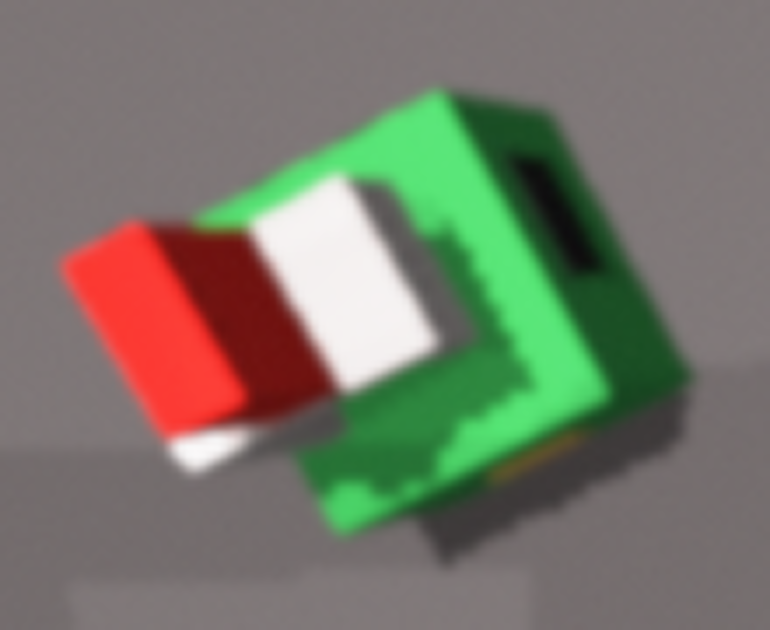

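```bash
cat > e.py <<'E'
from h import *
np.set_printoptions(precision=1,suppress=True)
c=cap('wrist')
def poly(nm,off,k,pts,z):
    P=np.array([onz(c,(off[0]+p[0]/k,off[1]+p[1]/k),z)[:2] for p in pts])
    print(nm,'centre',P.mean(0))
    for i in range(len(P)):
        d=P[(i+1)%len(P)]-P[i];print('  ',P[i],'L',np.linalg.norm(d).round(1),'ang',np.degrees(np.arctan2(d[1],d[0])).round(1))
E
cat > e1.py <<'E'
from e import *
poly('bay',(200,40),5,[(65,48),(722,88),(668,597),(65,562)],75)
poly('block',(200,40),5,[(258,192),(517,208),(502,472),(250,460)],82)
poly('tab',(200,40),5,[(347,272),(418,277),(411,430),(340,425)],158)
poly('board',(85,60),7,[(437,90),(612,400),(340,535)],52)
poly('boardtab',(85,60),7,[(62,265),(138,220),(247,402),(170,440)],128)
E
python3 e1.py
```

```text
bay centre [587.2 164.7]
   [526.6 218. ] L 127.1 ang -3.3
   [653.6 210.7] L 99.5 ang -93.3
   [647.8 111.3] L 127.1 ang 176.6
   [520.9 118.8] L 99.3 ang 86.7
block centre [587.6 164.7]
   [563.7 191.5] L 50.2 ang -3.4
   [613.8 188.5] L 50.5 ang -92.3
   [611.8 138.1] L 51.0 ang 177.3
   [560.9 140.6] L 51.0 ang 86.8
tab centre [587.6 164.5]
   [582.7 176.4] L 10.9 ang -3.9
   [593.6 175.7] L 23.0 ang -92.5
   [592.6 152.7] L 11.2 ang 176.0
   [581.4 153.4] L 23.0 ang 86.8
board centre [452.5 161.6]
   [452.8 198.5] L 50.0 ang -64.0
   [474.8 153.5] L 49.2 ang -155.3
   [430.  132.9] L 69.4 ang 70.8
boardtab centre [442.2 165.9]
   [432.1 173.9] L 11.3 ang 27.4
   [442.1 179.1] L 23.8 ang -64.4
   [452.4 157.6] L 11.2 ang -155.8
   [442.2 153. ] L 23.2 ang 115.8
```

>>> step_arm(targets=[[[0, 0.02, 0], [0, 0, 0], 255], [[0, 0.04, 0], [0, 0, -1], 255], [[-0.0024, 0.065, -0.02], [0, 0, -3.3], 255], [[-0.0024, 0.065, -0.05], [0, 0, -3.3], 255], [[-0.0024, 0.065, -0.08], [0, 0, -3.3], 255]])

```text
time_s: 4.65
tcp_pos: [587.5, 164.8, 210.4]
orientation: [[0.058, 0.998, 0.0], [0.998, -0.058, -0.0], [-0.0, 0.0, -1.0]]
contact_force: [0.4, -0.4, -0.2]
gripper_width: 0.141
```

>>> step_arm(targets=[[[0, 0, -0.015], [0, 0, 0], 255], [[0, 0, -0.03], [0, 0, 0], 255], [[0, 0, -0.04], [0, 0, 0], 255], [[0, 0, -0.045], [0, 0, 0], 255], [[0, 0, -0.045], [0, 0, 0], 255]])

```text
time_s: 5.15
tcp_pos: [587.6, 164.8, 166.2]
orientation: [[0.058, 0.998, -0.0], [0.998, -0.058, 0.0], [0.0, -0.0, -1.0]]
contact_force: [-0.4, -0.2, 0.6]
gripper_width: 0.001
```

```bash
cat > s.py <<'E'
from h import *
np.set_printoptions(precision=2,suppress=True)
s=telemetry.state();print(s['time_s'],s['tcp_pos'],s['contact_force'],s['gripper_width'])
E
cat s.py>/dev/null; python3 s.py
```

```text
5.15 [587.65 164.84 166.23] [-0.42 -0.22  0.62] 0.0013505785364424257
```

>>> step_arm(targets=[[[0, 0, -0.004], [0, 0, 0], 255], [[0, 0, -0.008], [0, 0, 0], 255], [[0, 0, -0.01], [0, 0, 0], 255], [[0, 0, -0.012], [0, 0, 0], 255], [[0, 0, -0.014], [0, 0, 0], 255]])

```text
time_s: 5.65
tcp_pos: [588.0, 165.1, 153.0]
orientation: [[0.057, 0.998, 0.001], [0.998, -0.057, 0.0], [0.0, 0.001, -1.0]]
contact_force: [-0.0, 0.1, 8.4]
gripper_width: -0.002
```

>>> step_arm(targets=[[[0, 0, -0.001], [0, 0, 0], 255], [[0, 0, -0.002], [0, 0, 0], 255], [[0, 0, -0.003], [0, 0, 0], 255], [[0, 0, -0.0035], [0, 0, 0], 255], [[0, 0, -0.004], [0, 0, 0], 255]])

```text
time_s: 6.15
tcp_pos: [588.0, 165.0, 149.2]
orientation: [[0.058, 0.998, 0.002], [0.998, -0.058, 0.0], [0.0, 0.002, -1.0]]
contact_force: [-0.7, -0.7, 8.6]
gripper_width: -0.001
```

>>> step_arm(targets=[[[0, 0, -0.0005], [0, 0, 0], 255], [[0, 0, -0.001], [0, 0, 0], 255], [[0, 0, -0.0015], [0, 0, 0], 255], [[0, 0, -0.002], [0, 0, 0], 255], [[0, 0, -0.002], [0, 0, 0], 255]])

```text
time_s: 6.65
tcp_pos: [588.3, 165.1, 147.9]
orientation: [[0.057, 0.998, 0.003], [0.998, -0.057, 0.0], [0.001, 0.003, -1.0]]
contact_force: [-2.1, 0.2, 14.8]
gripper_width: 0.001
```

>>> step_arm(targets=[[[0, 0, 0.01], [0, 0, 0], 255], [[0, 0, 0.025], [0, 0, 0], 255], [[0, 0, 0.04], [0, 0, 0], 255], [[0, 0, 0.06], [0, 0, 0], 200], [[0, 0, 0.09], [0, 0, 0], 0]])

```text
time_s: 7.15
tcp_pos: [587.0, 164.9, 236.6]
orientation: [[0.057, 0.998, -0.002], [0.998, -0.057, -0.0], [-0.0, -0.002, -1.0]]
contact_force: [0.1, -1.2, -0.1]
gripper_width: 0.33
```

>>> step_arm(targets=[[[0, 0, 0.01], [0, 0, 0], 0], [[0, 0, 0.02], [0, 0, 0], 0], [[0, 0, 0.02], [0, 0, 0], 0], [[0, 0, 0.02], [0, 0, 0], 0], [[0, 0, 0.02], [0, 0, 0], 0]])

```text
time_s: 7.65
tcp_pos: [587.3, 164.9, 255.2]
orientation: [[0.058, 0.998, -0.002], [0.998, -0.058, -0.0], [-0.0, -0.002, -1.0]]
contact_force: [-0.4, -0.3, -0.6]
gripper_width: 1.001
```

```bash
python3 c.py w2.png tuner_tab
python3 - <<'E'
from h import *
c=cap('side','side2.png');c=cap('scene','scene2.png')
E
python3 d.py w2.png 180 120 200 160 4 w2a.png
```

```text
[591.8 240.3 397.7]
[[ 1.  -0.1 -0. ]
 [ 0.1  1.  -0.3]
 [ 0.   0.3  1. ]]
tuner_tab [(array([281.2, 211.3]), 0.92)]
[587.4 164.9 255.4] [-0.2  0.1 -0.3]
```

View pics/w2.png

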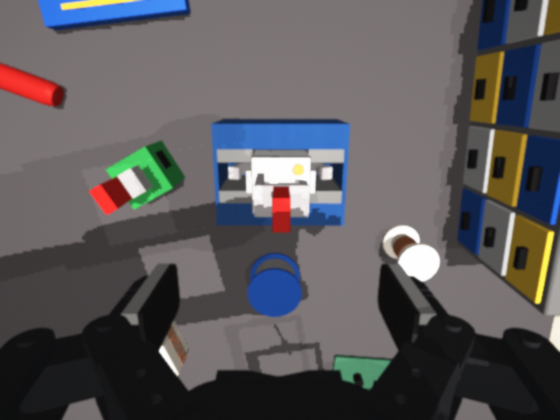

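View pics/side2.png

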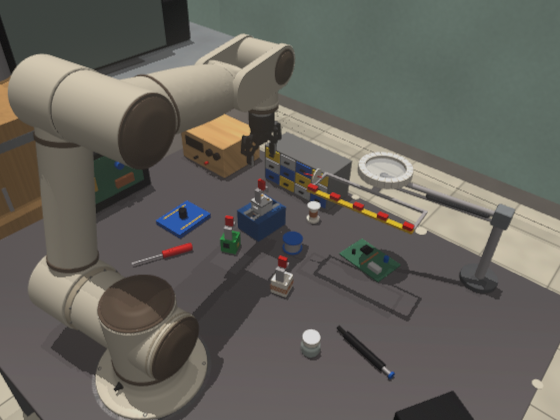

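View pics/scene2.png

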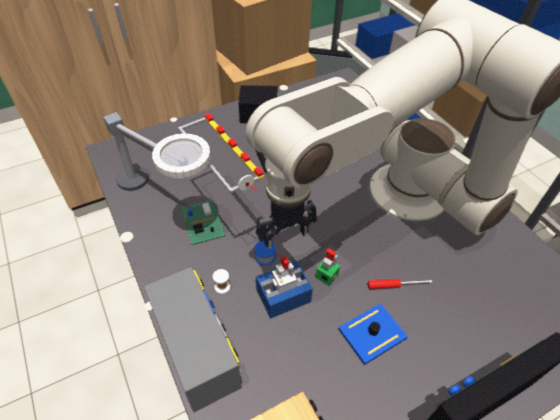

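The tuner has sprung up (tab now at (281,211) in the wrist view) and no power module is visible. The whole rail is in view, so I measure it.

```bash
cat > r.py <<'E'
from h import *
np.set_printoptions(precision=1,suppress=True)
B={}
cs={}
for n,(x,y,w,h) in dict(scene=(195,100,80,90),side=(300,170,125,70)).items():
    c=cap(n);cs[n]=c
    hsv=cv2.cvtColor(c['color'],cv2.COLOR_RGB2HSV)
    m=((hsv[...,0]<6)|(hsv[...,0]>174))&(hsv[...,1]>150)&(hsv[...,2]>70)
    k=np.zeros_like(m);k[y:y+h,x:x+w]=1
    N,l,st,ce=cv2.connectedComponentsWithStats((m&k).astype(np.uint8))
    B[n]=[tuple(ce[i])+(st[i,4],) for i in range(1,N) if st[i,4]>12]
    B[n].sort()
    print(n,[tuple(np.round(b,1)) for b in B[n]])
import sys
a=[b[:2] for b in B['scene']][:5]; b=[b[:2] for b in B['side'] ][::-1][:5]
P=[]
for p,q in zip(a,b):
    x,e=tri([(cs['scene'],p),(cs['side'],q)]);print(x,round(e,1));P.append(x)
P=np.array(P)
d=P[-1]-P[0];print('yaw',np.degrees(np.arctan2(-d[0],d[1])),'mean',P.mean(0),'len',np.linalg.norm(d))
E
python3 r.py; python3 d.py scene2.png 150 100 130 110 6 sc2r.png
```

```text
scene [(np.float64(208.6), np.float64(116.1), np.float64(41.0)), (np.float64(220.4), np.float64(129.0), np.float64(35.0)), (np.float64(232.4), np.float64(142.0), np.float64(42.0)), (np.float64(245.0), np.float64(156.2), np.float64(44.0)), (np.float64(258.4), np.float64(171.1), np.float64(48.0))]
side [(np.float64(312.4), np.float64(187.2), np.float64(55.0)), (np.float64(334.5), np.float64(196.0), np.float64(62.0)), (np.float64(357.8), np.float64(205.6), np.float64(62.0)), (np.float64(382.2), np.float64(215.5), np.float64(63.0)), (np.float64(407.7), np.float64(225.9), np.float64(68.0))]
[ 582.  -337.   291.3] 0.3
[ 574.1 -267.   290.6] 1.2
[ 566.5 -197.7  290.9] 1.1
[ 559.7 -127.4  290.7] 1.3
[552.4 -58.1 289.9] 1.2
yaw 6.0471981531118235 mean [ 567.  -197.5  290.7] len 280.418862110687
```

View pics/sc2r.png

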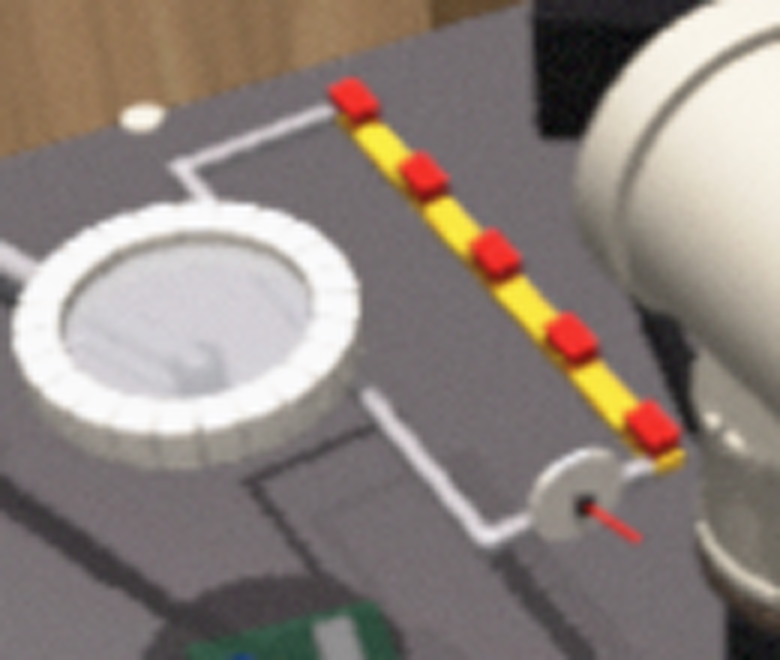

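```bash
cat > e2.py <<'E'
from e import *
c0=cap('scene');c1=cap('side')
print('posttop',tri([(c0,(115,122)),(c1,(503,213))]),'lamp',tri([(c0,(181,156)),(c1,(386,170))]))
print(models.mark_of('wrist','tuner_tab')[:1], onz(c,models.mark_of('wrist','tuner_tab')[0]['at'],178))
E
python3 e2.py
```

```text
posttop (array([ 838.7, -487.6,  257.9]), np.float64(3.771033685920623)) lamp (array([ 724.4, -182.2,  316.6]), np.float64(2.636086956357261))
[{'at': [281.1, 207.7], 'confidence': 0.78}] [589.3 168.2 178. ]
```

>>> step_arm(targets=[[[0, 0, -0.03], [0, 0, 0], 0], [[0, 0, -0.055], [0, 0, 0], 0], [[0, 0, -0.075], [0, 0, 0], 0], [[0, 0, -0.09], [0, 0, 0], 0], [[0, 0, -0.0945], [0, 0, 0], 0]])

```text
time_s: 8.7
tcp_pos: [587.1, 164.9, 160.3]
orientation: [[0.058, 0.998, -0.002], [0.998, -0.058, -0.0], [-0.0, -0.002, -1.0]]
contact_force: [-0.2, 0.5, 0.0]
gripper_width: 0.999
```

```bash
python3 c.py w3.png tuner_tab
```

```text
[591.7 240.3 302.8]
[[ 1.  -0.1 -0. ]
 [ 0.1  1.  -0.3]
 [ 0.   0.3  1. ]]
tuner_tab [(array([284.8, 282.8]), 0.69)]
[587.5 165.  161.7] [-0.1 -0.2 -0.2]
```

View pics/w3.png

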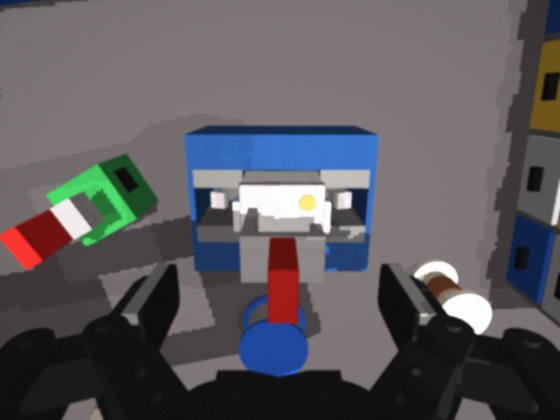

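>>> step_arm(targets=[[[0, 0, 0], [0, 0, 0], 255], [[0, 0, 0], [0, 0, 0], 255], [[0, 0, 0], [0, 0, 0], 255], [[0, 0, 0], [0, 0, 0], 255], [[0, 0, 0], [0, 0, 0], 255]])

```text
time_s: 9.3
tcp_pos: [587.6, 165.0, 162.0]
orientation: [[0.058, 0.998, 0.0], [0.998, -0.058, 0.0], [0.0, 0.0, -1.0]]
contact_force: [0.9, 0.3, 0.5]
gripper_width: 0.146
```

>>> step_arm(targets=[[[0, 0, 0], [0, 0, 0], 255], [[0, 0, 0.003], [0, 0, 0], 255], [[0, 0, 0.008], [0, 0, 0], 255], [[0, 0, 0.015], [0, 0, 0], 255], [[0, 0, 0.025], [0, 0, 0], 255]])

```text
time_s: 9.8
tcp_pos: [587.4, 165.0, 187.2]
orientation: [[0.058, 0.998, -0.001], [0.998, -0.058, -0.0], [-0.0, -0.001, -1.0]]
contact_force: [-0.0, 0.8, -2.4]
gripper_width: 0.131
```

>>> step_arm(targets=[[[0, 0, 0.025], [0, 0, 0], 255], [[-0.01, 0, 0.055], [0, 0, 0], 255], [[-0.03, -0.01, 0.085], [0, 0, 2], 255], [[-0.055, -0.03, 0.115], [0, 0, 4], 255], [[-0.08, -0.06, 0.13], [0, 0, 6], 255]])

```text
time_s: 10.3
tcp_pos: [506.9, 105.2, 320.0]
orientation: [[-0.05, 0.999, 0.003], [0.999, 0.05, 0.0], [0.0, 0.003, -1.0]]
contact_force: [1.2, -0.2, -2.8]
gripper_width: 0.126
```

>>> step_arm(targets=[[[-0.005, -0.04, 0], [0, 0, 2], 255], [[-0.005, -0.08, 0], [0, 0, 3.35], 255], [[-0.005, -0.12, 0], [0, 0, 3.35], 255], [[-0.005, -0.16, 0], [0, 0, 3.35], 255], [[-0.005, -0.2, 0], [0, 0, 3.35], 255]])

```text
time_s: 10.8
tcp_pos: [502.1, -96.6, 317.8]
orientation: [[-0.105, 0.994, 0.001], [0.994, 0.105, -0.0], [-0.0, 0.001, -1.0]]
contact_force: [0.7, 0.0, -3.5]
gripper_width: 0.124
```

>>> step_arm(targets=[[[0, -0.04, 0], [0, 0, 0], 255], [[0.005, -0.08, 0], [0, 0, 0], 255], [[0.01, -0.12, 0], [0, 0, 0], 255], [[0.013, -0.16, 0], [0, 0, 0], 255], [[0.015, -0.19, 0], [0, 0, 0], 255]])

```text
time_s: 11.3
tcp_pos: [517.3, -287.3, 317.4]
orientation: [[-0.104, 0.995, 0.0], [0.995, 0.104, -0.0], [-0.0, 0.0, -1.0]]
contact_force: [1.1, 0.5, -3.7]
gripper_width: 0.131
```

```bash
python3 s.py; python3 c.py w4.png; python3 r.py; python3 -c "
from h import *
cap('side','side4.png');cap('scene','scene4.png')"; python3 d.py side4.png 290 140 140 110 5 s4.png
```

```text
11.3 [ 517.28 -287.3   317.35] [ 1.1   0.5  -3.73] 0.1307052678525303
[ 509.3 -212.2  459.9]
[[ 1.   0.1 -0. ]
 [-0.1  0.9 -0.3]
 [-0.   0.3  1. ]]
[ 517.2 -290.7  316.6] [-0.6 -2.4 -4.7]
scene [(np.float64(208.6), np.float64(116.3), np.float64(38.0)), (np.float64(220.3), np.float64(129.0), np.float64(35.0)), (np.float64(232.2), np.float64(142.2), np.float64(40.0)), (np.float64(235.2), np.float64(109.5), np.float64(35.0)), (np.float64(245.1), np.float64(155.9), np.float64(45.0)), (np.float64(250.8), np.float64(186.2), np.float64(13.0)), (np.float64(258.5), np.float64(171.1), np.float64(49.0))]
side [(np.float64(312.4), np.float64(187.2), np.float64(55.0)), (np.float64(334.6), np.float64(196.0), np.float64(63.0)), (np.float64(357.8), np.float64(205.6), np.float64(62.0)), (np.float64(407.7), np.float64(225.9), np.float64(68.0))]
[ 582.2 -336.8  291. ] 0.4
[ 570.6 -218.   310.9] 22.2
[ 562.9 -150.7  311.4] 22.7
[ 511.3 -152.2  385.9] 58.7
yaw 20.997383371356392 mean [ 556.8 -214.4  324.8] len 219.34215986933927
```

View pics/s4.png

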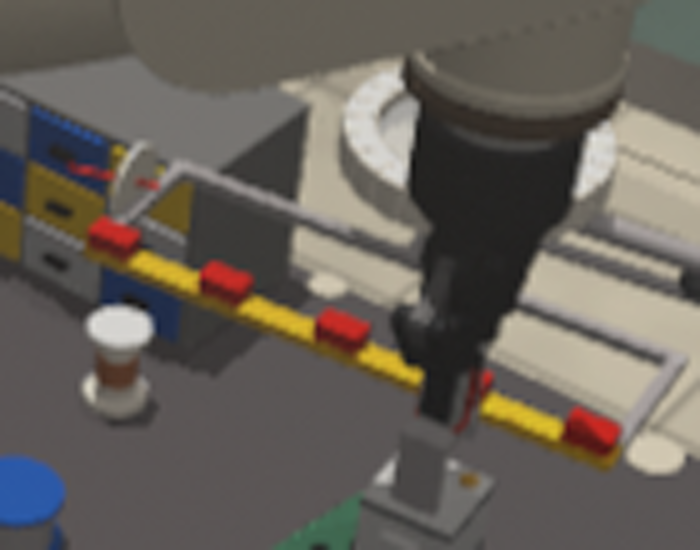

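View pics/w4.png

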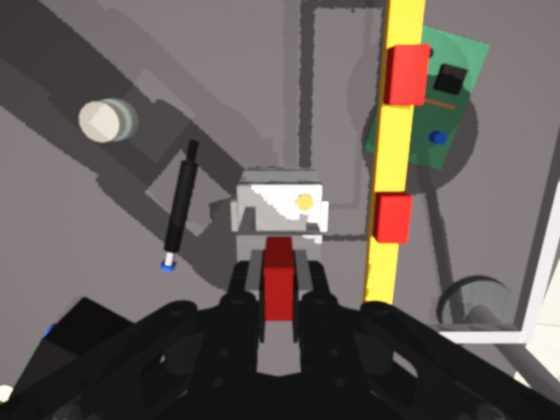

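```bash
cat > e3.py <<'E'
from e import *
a=onz(c,(408,75),297);b=onz(c,(393,218),297);print(a,b,a-b)
for p in((388,20),(427,20),(365,290),(393,290),(375,155),(411,155)): print(p,onz(c,p,285))
print('tab top z:', [onz(c,p,z) for p,z in (((265,237),354),((292,237),354))])
fs=[]
for i in range(5):
    cap('scene'); fs.append(telemetry.state()['contact_force'])
print(np.mean(fs,0),telemetry.state()['tcp_pos'])
E
python3 e3.py
```

```text
[ 566.  -194.6  297. ] [ 573.1 -262.   297. ] [-7.1 67.4  0. ]
(388, 20) [ 555.9 -171.2  285. ]
(427, 20) [ 573.7 -169.3  285. ]
(365, 290) [ 570.6 -311.3  285. ]
(393, 290) [ 586.8 -309.6  285. ]
(375, 155) [ 561.6 -233.1  285. ]
(411, 155) [ 580.  -231.2  285. ]
tab top z: [array([ 509.6, -254.8,  354. ]), array([ 518.6, -253.8,  354. ])]
[-0.1  0.2 -3. ] [ 517.7 -284.4  317.1]
```

>>> step_arm(targets=[[[0, -0.01, 0], [0, 0, 0], 255], [[0.001, -0.018, 0], [0, 0, 0], 255], [[0.001, -0.022, 0], [0, 0, 0], 255], [[0.006, -0.0215, 0], [0, 0, 0], 255], [[0.016, -0.0205, 0], [0, 0, 0], 255]])

```text
time_s: 12.35
tcp_pos: [533.8, -305.7, 316.9]
orientation: [[-0.105, 0.995, -0.0], [0.995, 0.105, 0.0], [0.0, -0.0, -1.0]]
contact_force: [-0.1, -0.2, -3.3]
gripper_width: 0.131
```

>>> step_arm(targets=[[[0.01, 0.001, 0], [0, 0, 0], 255], [[0.022, 0.0025, 0], [0, 0, 0], 255], [[0.034, 0.0035, 0], [0, 0, 0], 255], [[0.042, 0.0045, 0], [0, 0, 0], 255], [[0.0445, 0.0047, 0], [0, 0, 0], 255]])

```text
time_s: 12.85
tcp_pos: [579.1, -300.5, 316.3]
orientation: [[-0.106, 0.994, -0.001], [0.994, 0.106, 0.0], [0.0, -0.0, -1.0]]
contact_force: [0.4, -0.6, -3.1]
gripper_width: 0.129
```

```bash
python3 c.py w5.png;python3 -c "
from h import *
cap('side','side5.png');cap('scene','scene5.png')"; python3 d.py side5.png 340 160 120 100 5 s5.png;python3 d.py scene5.png 170 80 120 100 5 s5b.png; python3 s.py
```

```text
[ 571.  -225.5  458.9]
[[ 1.   0.1 -0. ]
 [-0.1  0.9 -0.3]
 [-0.   0.3  1. ]]
[ 578.9 -300.6  316.3] [-0.1 -1.  -3.9]
13.0 [ 578.08 -300.79  316.66] [-0.69  0.17 -3.2 ] 0.1260313750796104
```

View pics/w5.png

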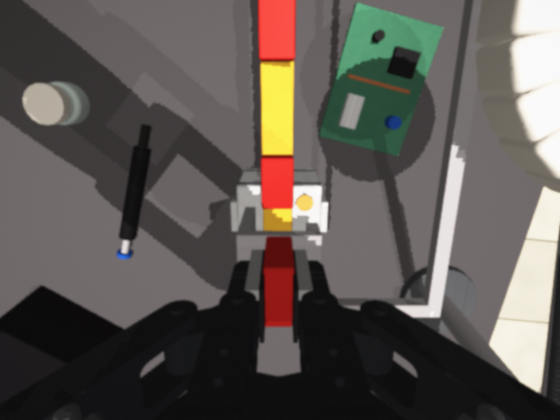

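View pics/s5.png

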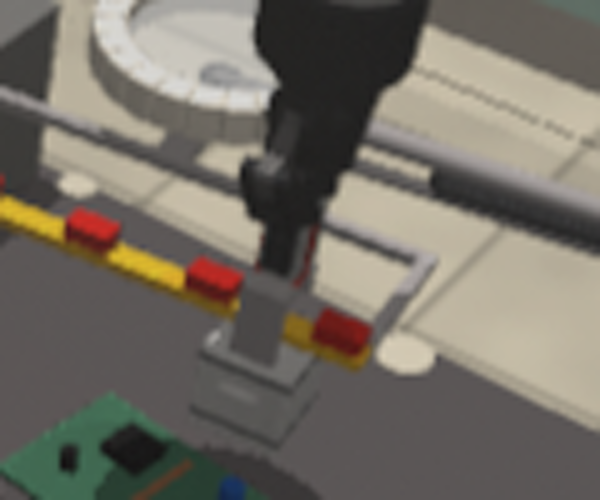

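View pics/s5b.png

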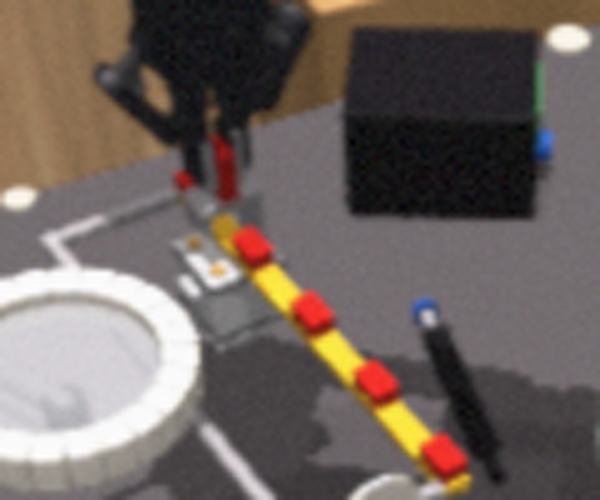

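>>> step_arm(targets=[[[0, 0, -0.004], [0, 0, 0], 255], [[0, 0, -0.009], [0, 0, 0], 255], [[0, 0, -0.013], [0, 0, 0], 255], [[0, 0, -0.016], [0, 0, 0], 255], [[0, 0, -0.018], [0, 0, 0], 255]])

```text
time_s: 13.5
tcp_pos: [577.9, -300.8, 298.4]
orientation: [[-0.105, 0.994, -0.0], [0.994, 0.105, 0.0], [0.0, -0.0, -1.0]]
contact_force: [0.2, -0.5, -3.3]
gripper_width: 0.126
```

>>> step_arm(targets=[[[0, 0, -0.002], [0, 0, 0], 255], [[0, 0, -0.004], [0, 0, 0], 255], [[0, 0, -0.006], [0, 0, 0], 255], [[0, 0, -0.008], [0, 0, 0], 255], [[0, 0, -0.01], [0, 0, 0], 255]])

```text
time_s: 14.0
tcp_pos: [578.1, -300.8, 288.7]
orientation: [[-0.105, 0.994, 0.0], [0.994, 0.105, -0.0], [-0.0, 0.0, -1.0]]
contact_force: [-0.0, 0.3, -1.5]
gripper_width: 0.127
```

>>> step_arm(targets=[[[0, 0, -0.002], [0, 0, 0], 255], [[0, 0, -0.004], [0, 0, 0], 255], [[0, 0, -0.006], [0, 0, 0], 255], [[0, 0, -0.008], [0, 0, 0], 255], [[0, 0, -0.01], [0, 0, 0], 255]])

```text
time_s: 14.5
tcp_pos: [578.1, -300.8, 278.7]
orientation: [[-0.105, 0.994, -0.0], [0.994, 0.105, 0.0], [0.0, -0.0, -1.0]]
contact_force: [-1.0, 1.6, -0.3]
gripper_width: 0.129
```

```bash
cat > f.py <<'E'
from h import *
np.set_printoptions(precision=2,suppress=True)
fs=[]
for i in range(8):
    cap('scene'); s=telemetry.state();fs.append(s['contact_force'])
print(np.mean(fs,0),np.std(fs,0)[2],s['tcp_pos'],s['time_s'])
E
python3 f.py
```

```text
[ 0.04  0.98 -1.24] 0.37479450564223454 [ 578.06 -300.83  278.86] 14.9
```

>>> step_arm(targets=[[[0, 0, -0.002], [0, 0, 0], 255], [[0, 0, -0.004], [0, 0, 0], 255], [[0, 0, -0.006], [0, 0, 0], 255], [[0, 0, -0.007], [0, 0, 0], 255], [[0, 0, -0.008], [0, 0, 0], 255]])

```text
time_s: 15.4
tcp_pos: [578.1, -300.8, 270.7]
orientation: [[-0.105, 0.994, -0.0], [0.994, 0.105, 0.0], [0.0, -0.0, -1.0]]
contact_force: [-1.5, 1.6, -0.3]
gripper_width: 0.125
```

```bash
python3 f.py
```

```text
[-0.42  2.02 -0.19] 0.46035936750902795 [ 578.08 -300.81  270.84] 15.8
```

>>> step_arm(targets=[[[0, 0.001, 0], [0, 0, 0], 255], [[0, 0.002, -0.0005], [0, 0, 0], 255], [[0, 0.003, -0.001], [0, 0, 0], 255], [[0, 0.003, -0.001], [0, 0, 0], 255], [[0, 0.003, -0.001], [0, 0, 0], 255]])

```text
time_s: 16.3
tcp_pos: [578.1, -297.8, 269.8]
orientation: [[-0.105, 0.994, -0.0], [0.994, 0.105, 0.0], [0.0, -0.0, -1.0]]
contact_force: [-0.3, -0.7, 0.1]
gripper_width: 0.13
```

```bash
python3 f.py
```

```text
[-0.14 -0.36 -0.17] 0.593369486448007 [ 578.08 -297.8   269.75] 16.7
```

>>> step_arm(targets=[[[0, 0, 0], [0, 0, 0], 200], [[0, 0, 0], [0, 0, 0], 200], [[0, 0, 0], [0, 0, 0], 180], [[0, 0, 0], [0, 0, 0], 160], [[0, 0, 0], [0, 0, 0], 160]])

```text
time_s: 17.2
tcp_pos: [578.1, -297.8, 269.8]
orientation: [[-0.105, 0.994, -0.0], [0.994, 0.105, 0.0], [0.0, -0.0, -1.0]]
contact_force: [-0.2, -0.4, 0.2]
gripper_width: 0.371
```

```bash
python3 c.py w6.png;python3 -c "
from h import *
cap('side','side6.png');cap('scene','scene6.png')"; python3 d.py side6.png 340 160 120 100 5 s6.png;python3 d.py scene6.png 170 80 120 100 5 s6b.png; python3 s.py
```

```text
[ 570.  -222.7  412.4]
[[ 1.   0.1 -0. ]
 [-0.1  0.9 -0.3]
 [-0.   0.3  1. ]]
[ 578.1 -297.8  269.8] [-0.1 -0.9 -0.2]
17.35 [ 578.06 -297.81  269.77] [ 0.03  0.37 -0.27] 0.3766858727878269
```

View pics/w6.png

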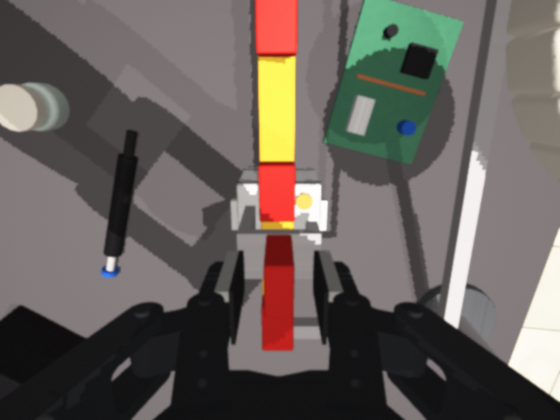

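View pics/s6.png

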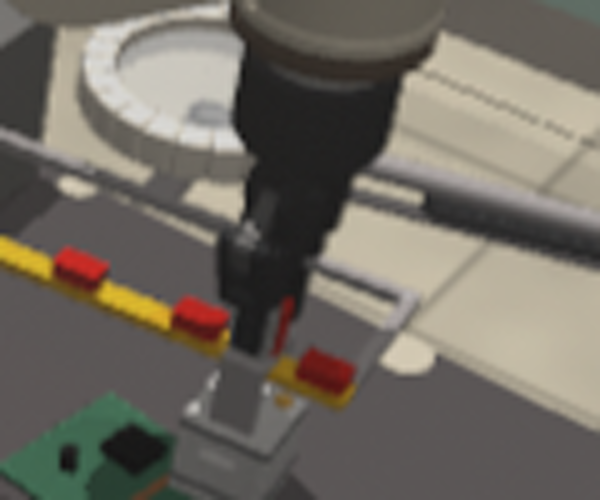

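View pics/s6b.png

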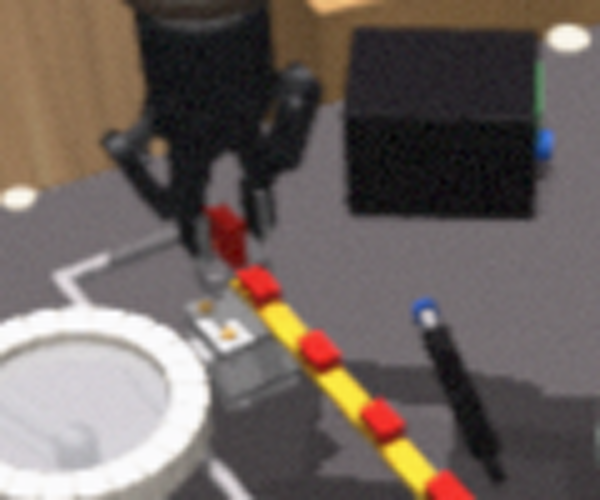

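>>> step_arm(targets=[[[0, 0, 0.01], [0, 0, 0], 140], [[0, 0, 0.03], [0, 0, 0], 120], [[0, 0, 0.055], [0, 0, 0], 80], [[0, 0, 0.08], [0, 0, 0], 40], [[-0.02, 0, 0.09], [0, 0, 0], 0]])

```text
time_s: 17.85
tcp_pos: [559.1, -297.8, 362.3]
orientation: [[-0.106, 0.994, 0.002], [0.994, 0.106, -0.001], [-0.001, 0.002, -1.0]]
contact_force: [-0.3, -0.1, -0.2]
gripper_width: 0.985
```

>>> step_arm(targets=[[[-0.03, 0.03, 0], [0, 0, 0], 0], [[-0.06, 0.06, 0], [0, 0, 0], 0], [[-0.09, 0.09, 0], [0, 0, 0], 0], [[-0.12, 0.12, -0.02], [0, 0, 0], 0], [[-0.13, 0.15, -0.04], [0, 0, 0], 0]])

```text
time_s: 18.35
tcp_pos: [426.1, -146.8, 320.8]
orientation: [[-0.104, 0.995, 0.002], [0.995, 0.104, -0.002], [-0.002, 0.002, -1.0]]
contact_force: [0.8, -0.7, -0.2]
gripper_width: 1.0
```

>>> step_arm(targets=[[[0, 0, 0], [0, 0, 0], 0], [[0, 0, 0], [0, 0, 0], 0], [[0, 0, 0], [0, 0, 0], 0], [[0, 0, 0], [0, 0, 0], 0], [[0, 0, 0], [0, 0, 0], 0]])

```text
time_s: 18.85
tcp_pos: [428.4, -148.4, 319.9]
orientation: [[-0.105, 0.995, -0.0], [0.995, 0.105, 0.0], [0.0, -0.0, -1.0]]
contact_force: [-0.2, 0.1, 0.1]
gripper_width: 0.994
```

```bash
python3 c.py w7.png coil_mid;python3 r.py;python3 -c "
from h import *
cap('side','side7.png');cap('scene','scene7.png')"; python3 d.py side7.png 290 170 140 100 5 s7.png;python3 d.py scene7.png 150 80 140 120 5 s7b.png
```

```text
[420.4 -73.4 462.5]
[[ 1.   0.1 -0. ]
 [-0.1  0.9 -0.3]
 [-0.   0.3  1. ]]
coil_mid [(array([275.2,  94.5]), 0.62)]
[ 428.3 -148.2  319.8] [ 0.1 -0.1  0.5]
scene [(np.float64(215.9), np.float64(128.7), np.float64(130.0)), (np.float64(233.5), np.float64(149.7), np.float64(40.0)), (np.float64(246.3), np.float64(163.8), np.float64(43.0)), (np.float64(259.7), np.float64(178.4), np.float64(50.0))]
side [(np.float64(332.5), np.float64(203.6), np.float64(59.0)), (np.float64(355.4), np.float64(213.3), np.float64(58.0)), (np.float64(379.5), np.float64(223.2), np.float64(63.0)), (np.float64(392.2), np.float64(223.2), np.float64(105.0)), (np.float64(404.7), np.float64(233.6), np.float64(69.0))]
[ 576.9 -326.2  256.7] 11.7
[ 576.1 -260.7  242.1] 41.1
[ 565.9 -218.3  221.6] 52.6
[ 559.6 -143.8  221.4] 53.6
yaw 5.429305244186345 mean [ 569.6 -237.2  235.4] len 186.5811333178654
```

View pics/w7.png

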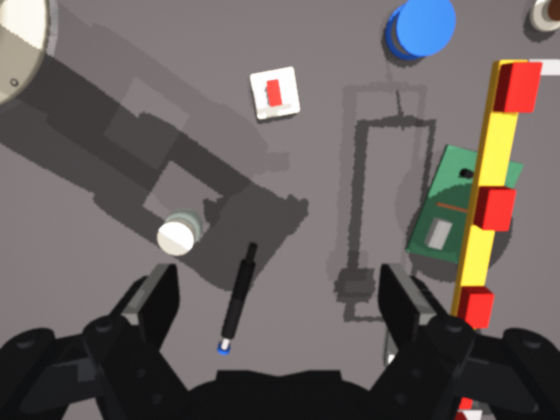

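View pics/s7.png

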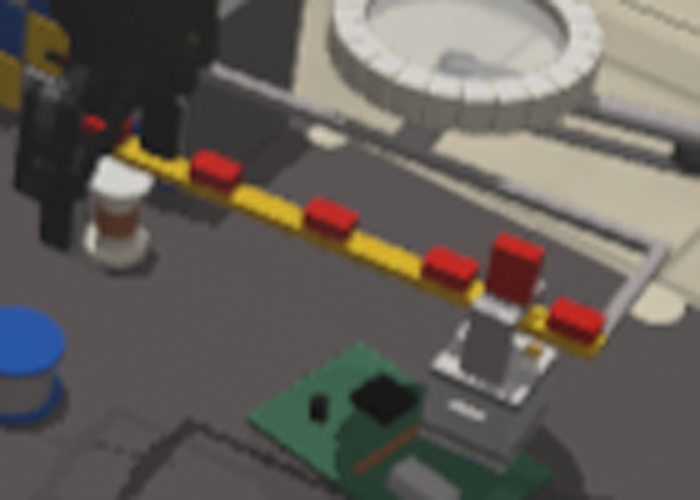

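View pics/s7b.png

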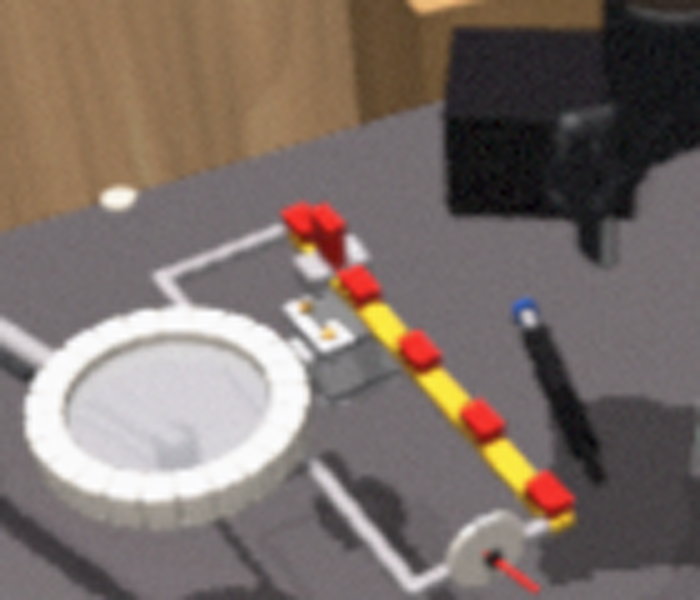

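```bash
python3 d.py w7.png 230 50 90 80 8 w7a.png
cat > r2.py <<'E'
from h import *
import sys,json
np.set_printoptions(precision=1,suppress=True)
a,b=cap('scene'),cap('side')
L=json.loads(sys.argv[1])
for p,q in L:
    print(tri([(a,p),(b,q)]))
E
python3 r2.py "[[[246.3,163.8],[332.5,203.6]],[[233.5,149.7],[355.4,213.3]]]"
```

```text
(array([ 558.6, -124.4,  263.7]), np.float64(1.4548577274756358))
(array([ 566. , -194.6,  263.6]), np.float64(0.9522633452095587))
```

View pics/w7a.png

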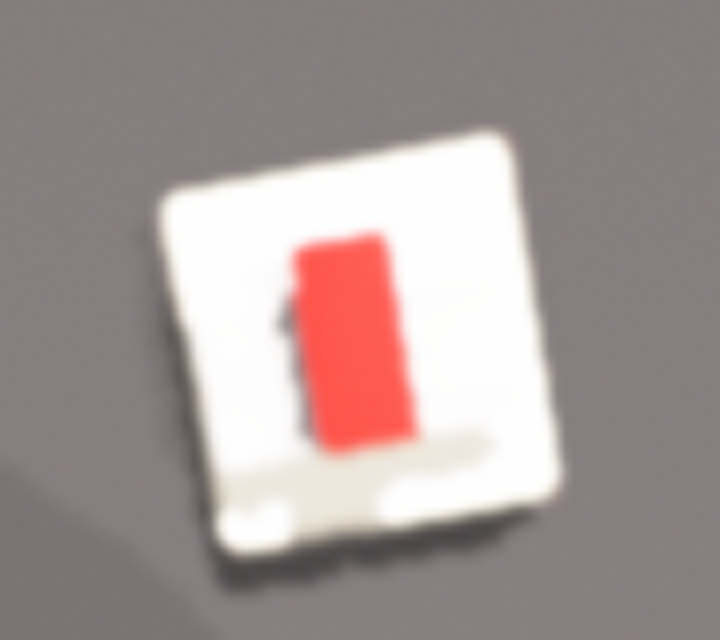

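```bash
cat > e4.py <<'E'
from e import *
poly('block',(230,50),8,[(158,192),(508,128),(562,490),(215,560)],52)
poly('tab',(230,50),8,[(294,246),(382,234),(414,438),(318,452)],128)
E
python3 e4.py; python3 s.py
```

```text
block centre [415.8 -69.9]
   [385.4 -52.4] L 49.8 ang 15.7
   [433.3 -38.9] L 49.6 ang -74.2
   [446.8 -86.6] L 51.4 ang -162.9
   [ 397.6 -101.7] L 50.8 ang 104.0
tab centre [415.5 -70.3]
   [407.8 -60.3] L 10.2 ang 13.3
   [417.7 -58. ] L 22.9 ang -74.6
   [423.8 -80. ] L 11.4 ang -166.0
   [412.8 -82.8] L 23.0 ang 102.5
19.3 [ 428.07 -147.83  319.79] [-0.38 -0.33 -0.59] 1.003068344815448
```

>>> step_arm(targets=[[[-0.004, 0.025, -0.03], [0, 0, 3], 0], [[-0.0125, 0.06, -0.07], [0, 0, 7], 0], [[-0.0125, 0.0778, -0.11], [0, 0, 8.8], 0], [[-0.0125, 0.0778, -0.145], [0, 0, 8.8], 0], [[-0.0125, 0.0778, -0.17], [0, 0, 8.8], 0]])

```text
time_s: 19.8
tcp_pos: [414.8, -69.1, 147.7]
orientation: [[-0.258, 0.966, -0.001], [0.966, 0.258, 0.0], [0.001, -0.001, -1.0]]
contact_force: [-0.7, -0.4, 0.7]
gripper_width: 0.999
```

>>> step_arm(targets=[[[0, 0, -0.02], [0, 0, 0], 0], [[0, 0, -0.035], [0, 0, 0], 0], [[0, 0, -0.044], [0, 0, 0], 0], [[0, 0, -0.0488], [0, 0, 0], 0], [[0, 0, -0.0488], [0, 0, 0], 0]])

```text
time_s: 20.3
tcp_pos: [415.6, -70.0, 100.9]
orientation: [[-0.256, 0.967, -0.0], [0.967, 0.256, 0.0], [0.0, -0.0, -1.0]]
contact_force: [-0.8, -0.4, 0.3]
gripper_width: 1.0
```

```bash
python3 c.py w8.png
```

```text
[396.1   2.9 243.5]
[[ 1.   0.3 -0. ]
 [-0.2  0.9 -0.3]
 [-0.1  0.3  1. ]]
[415.8 -70.1 101.4] [-1.2  0.7 -0.3]
```

View pics/w8.png

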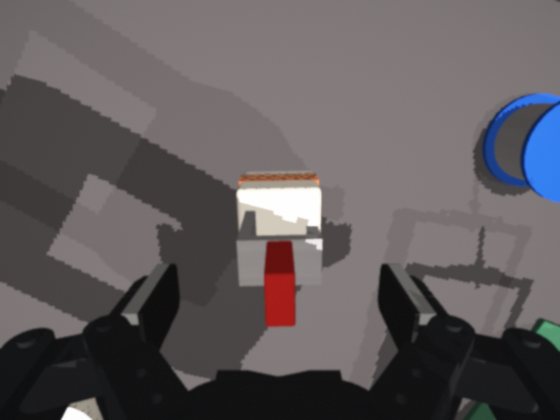

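>>> step_arm(targets=[[[0, 0, 0], [0, 0, 0], 255], [[0, 0, 0], [0, 0, 0], 255], [[0, 0, 0], [0, 0, 0], 255], [[0, 0, 0], [0, 0, 0], 255], [[0, 0, 0], [0, 0, 0], 255]])

```text
time_s: 20.85
tcp_pos: [415.6, -70.0, 101.1]
orientation: [[-0.256, 0.967, 0.0], [0.967, 0.256, -0.0], [-0.0, -0.0, -1.0]]
contact_force: [0.8, 0.8, 0.6]
gripper_width: 0.147
```

>>> step_arm(targets=[[[0, 0, 0], [0, 0, 0], 255], [[0, 0, 0.005], [0, 0, 0], 255], [[0, 0, 0.02], [0, 0, 0], 255], [[0, 0, 0.045], [0, 0, 0], 255], [[0, 0, 0.075], [0, 0, 0], 255]])

```text
time_s: 21.35
tcp_pos: [414.9, -69.8, 176.3]
orientation: [[-0.256, 0.967, -0.002], [0.967, 0.256, 0.001], [0.001, -0.002, -1.0]]
contact_force: [0.2, 0.1, -3.5]
gripper_width: 0.132
```

>>> step_arm(targets=[[[0, 0, 0.04], [0, 0, 0], 255], [[0.01, -0.03, 0.075], [0, 0, -2], 255], [[0.03, -0.065, 0.1], [0, 0, -4], 255], [[0.055, -0.1, 0.114], [0, 0, -7], 255], [[0.075, -0.135, 0.114], [0, 0, -8.8], 255]])

```text
time_s: 21.85
tcp_pos: [491.8, -206.7, 292.3]
orientation: [[-0.103, 0.995, 0.003], [0.995, 0.103, -0.002], [-0.002, 0.002, -1.0]]
contact_force: [-0.1, 0.5, -3.5]
gripper_width: 0.129
```

>>> step_arm(targets=[[[0.012, -0.02, 0], [0, 0, 0], 255], [[0.019, -0.03, 0], [0, 0, 0], 255], [[0.019, -0.03, 0], [0, 0, 0], 255], [[0.019, -0.03, 0], [0, 0, 0], 255], [[0.019, -0.03, 0], [0, 0, 0], 255]])

```text
time_s: 22.35
tcp_pos: [509.2, -234.0, 290.3]
orientation: [[-0.106, 0.994, 0.0], [0.994, 0.106, -0.0], [-0.0, 0.0, -1.0]]
contact_force: [-0.6, -0.2, -2.3]
gripper_width: 0.123
```

```bash
python3 c.py w9.png;python3 f.py; python3 -c "
from h import *
cap('side','side9.png');cap('scene','scene9.png')"; python3 d.py side9.png 290 170 140 100 5 s9.png;python3 d.py scene9.png 150 80 140 120 5 s9b.png
```

```text
[ 501.  -158.9  433. ]
[[ 1.   0.1 -0. ]
 [-0.1  0.9 -0.3]
 [-0.   0.3  1. ]]
[ 509.3 -234.1  290.5] [ 0.6  0.  -2.7]
[ 0.25  0.04 -2.76] 0.3898186953714656 [ 509.54 -234.91  290.03] 22.8
```

View pics/w9.png

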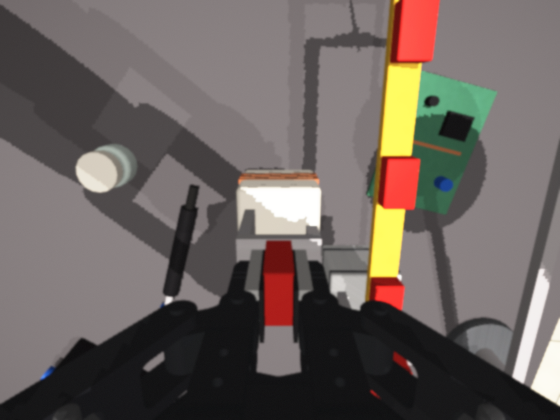

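View pics/s9.png

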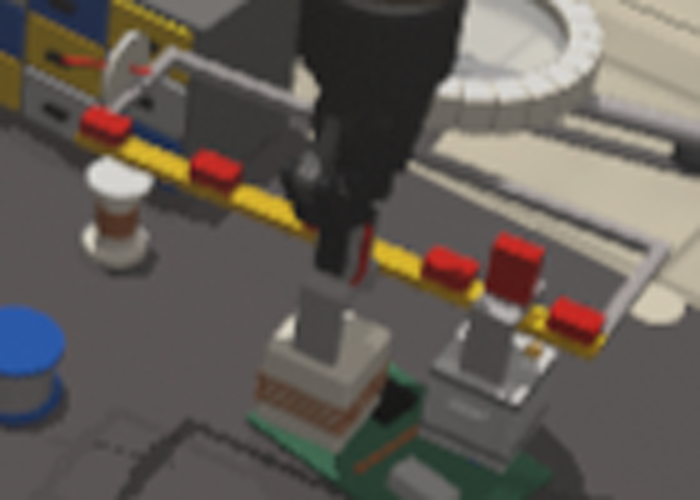

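View pics/s9b.png

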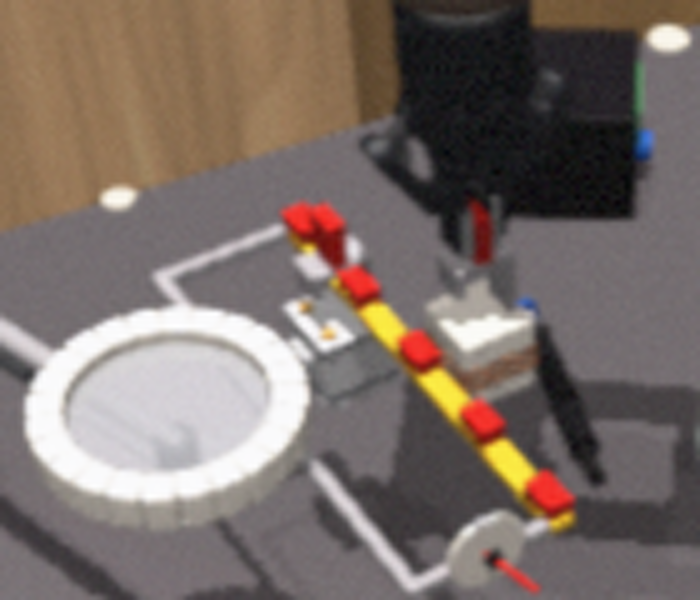

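```bash
cat > e5.py <<'E'
from e import *
for p in ((416,30),(400,182),(387,293)): print(onz(c,p,270))
for p in((388,100),(423,100),(372,240),(405,240)): print(p,onz(c,p,258))
E
python3 e5.py; python3 s.py
```

```text
[ 557.4 -126.7  270. ]
[ 564.6 -193.5  270. ]
[ 570.5 -255.   270. ]
(388, 100) [ 554.8 -156.1  258. ]
(423, 100) [ 571.8 -154.3  258. ]
(372, 240) [ 560.8 -229.9  258. ]
(405, 240) [ 578.9 -228.   258. ]
22.95 [ 509.56 -235.01  289.92] [-0.25 -0.41 -3.67] 0.1306161200205184
```

>>> step_arm(targets=[[[0.008, 0.001, 0], [0, 0, 0], 255], [[0.02, 0.002, 0], [0, 0, 0], 255], [[0.032, 0.0035, 0], [0, 0, 0], 255], [[0.044, 0.005, 0], [0, 0, 0], 255], [[0.054, 0.006, 0], [0, 0, 0], 255]])

```text
time_s: 23.45
tcp_pos: [564.9, -228.7, 289.6]
orientation: [[-0.106, 0.994, -0.0], [0.994, 0.106, 0.0], [0.0, -0.0, -1.0]]
contact_force: [0.2, -0.5, -3.0]
gripper_width: 0.127
```

>>> step_arm(targets=[[[0.005, 0.0005, 0], [0, 0, 0], 255], [[0.006, 0.0005, -0.004], [0, 0, 0], 255], [[0.006, 0.0005, -0.009], [0, 0, 0], 255], [[0.006, 0.0005, -0.013], [0, 0, 0], 255], [[0.006, 0.0005, -0.017], [0, 0, 0], 255]])

```text
time_s: 23.95
tcp_pos: [569.2, -228.6, 272.6]
orientation: [[-0.105, 0.994, -0.0], [0.994, 0.105, 0.0], [0.0, -0.0, -1.0]]
contact_force: [0.3, 0.5, -2.1]
gripper_width: 0.131
```

>>> step_arm(targets=[[[0, 0, -0.002], [0, 0, 0], 255], [[0, 0, -0.004], [0, 0, 0], 255], [[0, 0, -0.006], [0, 0, 0], 255], [[0, 0.0005, -0.008], [0, 0, 0], 255], [[0, 0.001, -0.01], [0, 0, 0], 255]])

```text
time_s: 24.45
tcp_pos: [569.6, -227.6, 262.9]
orientation: [[-0.105, 0.994, 0.0], [0.994, 0.105, -0.0], [-0.0, 0.0, -1.0]]
contact_force: [-0.9, 0.1, -2.1]
gripper_width: 0.129
```

>>> step_arm(targets=[[[0, 0, -0.002], [0, 0, 0], 255], [[0, 0.0005, -0.004], [0, 0, 0], 255], [[0, 0.0005, -0.006], [0, 0, 0], 255], [[0, 0.001, -0.008], [0, 0, 0], 255], [[0, 0.001, -0.01], [0, 0, 0], 255]])

```text
time_s: 24.95
tcp_pos: [569.6, -226.5, 252.9]
orientation: [[-0.105, 0.994, -0.0], [0.994, 0.105, -0.0], [-0.0, -0.0, -1.0]]
contact_force: [-0.5, -0.4, -1.1]
gripper_width: 0.132
```

```bash
python3 f.py
```

```text
[-0.14 -0.5  -1.09] 0.3959657218416923 [ 569.57 -226.5   253.06] 25.35
```

>>> step_arm(targets=[[[0, 0, -0.002], [0, 0, 0], 255], [[0, 0, -0.004], [0, 0, 0], 255], [[0, 0, -0.006], [0, 0, 0], 255], [[0, 0, -0.0075], [0, 0, 0], 255], [[0, 0, -0.008], [0, 0, 0], 255]])

```text
time_s: 25.85
tcp_pos: [569.6, -226.4, 244.7]
orientation: [[-0.106, 0.994, -0.0], [0.994, 0.106, 0.0], [0.0, -0.0, -1.0]]
contact_force: [0.2, 1.2, 0.4]
gripper_width: 0.122
```

```bash
python3 f.py;python3 f.py
```

```text
[-0.41  1.68 -0.23] 0.3337364220605346 [ 569.57 -226.47  245.01] 26.25
[-0.54  1.79 -0.21] 0.24400432504263764 [ 569.56 -226.51  244.97] 26.65
```

>>> step_arm(targets=[[[0, 0.001, 0], [0, 0, 0], 255], [[0, 0.002, -0.0005], [0, 0, 0], 255], [[0, 0.0025, -0.001], [0, 0, 0], 255], [[0, 0.0025, -0.001], [0, 0, 0], 255], [[0, 0.0025, -0.001], [0, 0, 0], 255]])

```text
time_s: 27.15
tcp_pos: [569.6, -224.0, 244.0]
orientation: [[-0.105, 0.994, -0.0], [0.994, 0.105, -0.0], [-0.0, -0.0, -1.0]]
contact_force: [-0.2, -2.0, 0.8]
gripper_width: 0.125
```

```bash
python3 f.py
```

```text
[ 0.36 -1.53  0.06] 0.7897755274140553 [ 569.57 -224.05  243.98] 27.55
```

>>> step_arm(targets=[[[0, 0, 0], [0, 0, 0], 200], [[0, 0, 0], [0, 0, 0], 200], [[0, 0, 0], [0, 0, 0], 180], [[0, 0, 0], [0, 0, 0], 160], [[0, 0, 0], [0, 0, 0], 160]])

```text
time_s: 28.05
tcp_pos: [569.5, -224.0, 244.0]
orientation: [[-0.105, 0.994, -0.0], [0.994, 0.105, 0.0], [0.0, -0.0, -1.0]]
contact_force: [-0.1, -0.3, 0.6]
gripper_width: 0.372
```

```bash
python3 c.py w10.png;python3 -c "
from h import *
cap('side','side10.png');cap('scene','scene10.png')"; python3 d.py side10.png 290 170 140 100 5 s10.png
```

```text
[ 561.5 -148.9  386.6]
[[ 1.   0.1 -0. ]
 [-0.1  0.9 -0.3]
 [-0.   0.3  1. ]]
[ 569.6 -224.   244. ] [0.4 0.4 0.2]
```

View pics/w10.png

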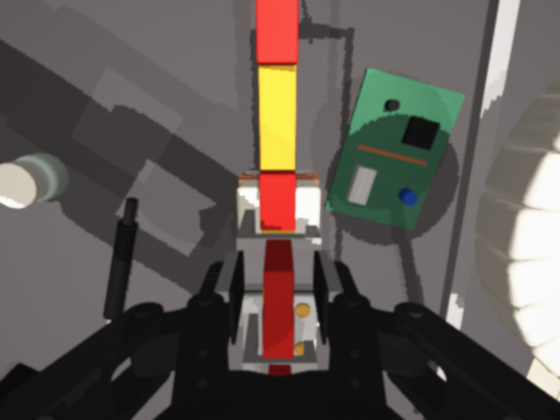

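View pics/s10.png

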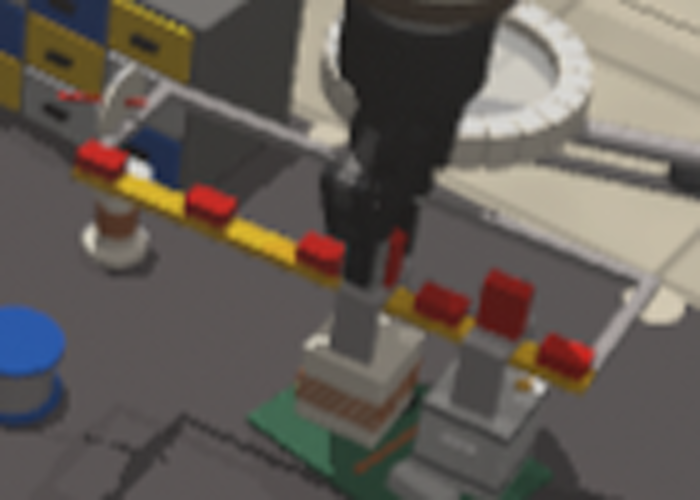

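>>> step_arm(targets=[[[0, 0, 0.01], [0, 0, 0], 140], [[0, 0, 0.03], [0, 0, 0], 120], [[0, 0, 0.055], [0, 0, 0], 80], [[0, 0, 0.08], [0, 0, 0], 40], [[-0.02, 0.01, 0.1], [0, 0, 0], 0]])

```text
time_s: 28.7
tcp_pos: [550.3, -214.6, 345.3]
orientation: [[-0.105, 0.994, 0.0], [0.994, 0.105, -0.0], [-0.0, 0.0, -1.0]]
contact_force: [0.1, 0.3, -0.2]
gripper_width: 0.983
```

>>> step_arm(targets=[[[-0.02, 0.04, 0], [0, 0, 3], 0], [[-0.04, 0.08, 0], [0, 0, 6], 0], [[-0.06, 0.12, 0], [0, 0, 9], 0], [[-0.08, 0.16, -0.02], [0, 0, 12], 0], [[-0.1, 0.2, -0.03], [0, 0, 15], 0]])

```text
time_s: 29.2
tcp_pos: [448.3, -12.7, 313.7]
orientation: [[-0.361, 0.933, 0.0], [0.933, 0.361, 0.0], [-0.0, 0.0, -1.0]]
contact_force: [0.1, 0.0, 0.8]
gripper_width: 0.993
```

>>> step_arm(targets=[[[-0.005, 0.04, 0], [0, 0, 2], 0], [[-0.01, 0.075, 0], [0, 0, 4], 0], [[-0.015, 0.1, 0], [0, 0, 4.4], 0], [[-0.015, 0.11, 0], [0, 0, 4.4], 0], [[-0.015, 0.11, 0], [0, 0, 4.4], 0]])

```text
time_s: 29.7
tcp_pos: [434.6, 96.7, 314.5]
orientation: [[-0.431, 0.902, 0.001], [0.902, 0.431, -0.0], [-0.0, 0.001, -1.0]]
contact_force: [-0.5, -0.8, 0.5]
gripper_width: 1.001
```

```bash
python3 c.py w11.png board_mid;python3 r.py;python3 -c "
from h import *
cap('side','side11.png');cap('scene','scene11.png')"
```

```text
[401.8 164.8 457.1]
[[ 0.9  0.4 -0. ]
 [-0.4  0.9 -0.3]
 [-0.1  0.3  1. ]]
board_mid [(array([313.9, 109. ]), 0.92)]
[434.8  95.3 314.2] [-0.1  0.2 -0.1]
scene [(np.float64(214.0), np.float64(131.5), np.float64(80.0)), (np.float64(228.3), np.float64(148.0), np.float64(132.0)), (np.float64(246.6), np.float64(170.0), np.float64(41.0)), (np.float64(259.8), np.float64(184.7), np.float64(45.0))]
side [(np.float64(309.7), np.float64(201.4), np.float64(52.0)), (np.float64(331.5), np.float64(210.4), np.float64(56.0)), (np.float64(354.1), np.float64(220.2), np.float64(53.0)), (np.float64(365.2), np.float64(219.9), np.float64(94.0)), (np.float64(377.6), np.float64(230.1), np.float64(61.0)), (np.float64(390.4), np.float64(230.1), np.float64(104.0)), (np.float64(401.7), np.float64(238.2), np.float64(23.0))]
[ 578.9 -325.8  242.5] 5.7
[ 576.3 -272.2  230.4] 27.6
[ 566.5 -216.4  196.4] 52.2
[ 567.1 -157.4  196.2] 68.2
yaw 4.0274340224411445 mean [ 572.2 -243.   216.4] len 175.06070870047697
```

View pics/w11.png

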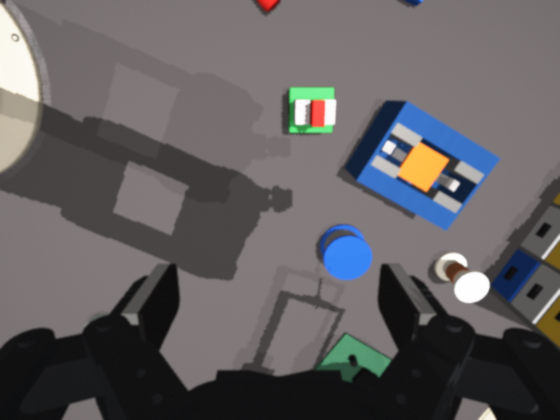

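View pics/side11.png

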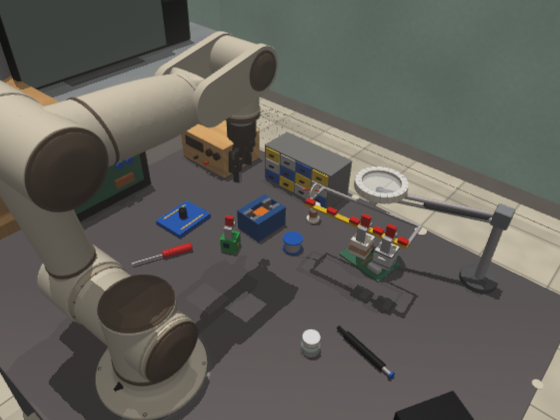

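View pics/scene11.png

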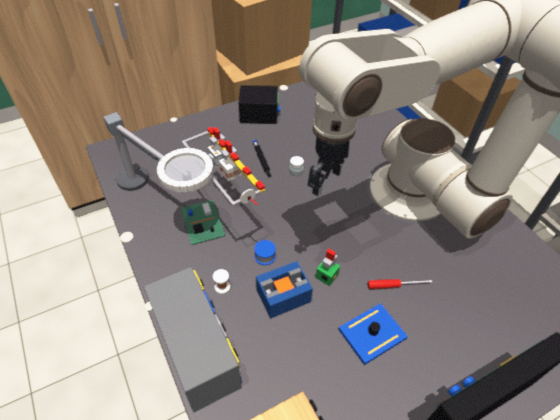

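```bash
python3 d.py w11.png 270 70 90 80 8 w11a.png; python3 r2.py "[[[246.6,170.0],[331.5,210.4]],[[259.8,184.7],[309.7,201.4]]]"
```

```text
(array([ 558.7, -123.8,  239.7]), np.float64(1.2091861023760255))
(array([550.8, -54.2, 239.6]), np.float64(0.9750653912887854))
```

View pics/w11a.png

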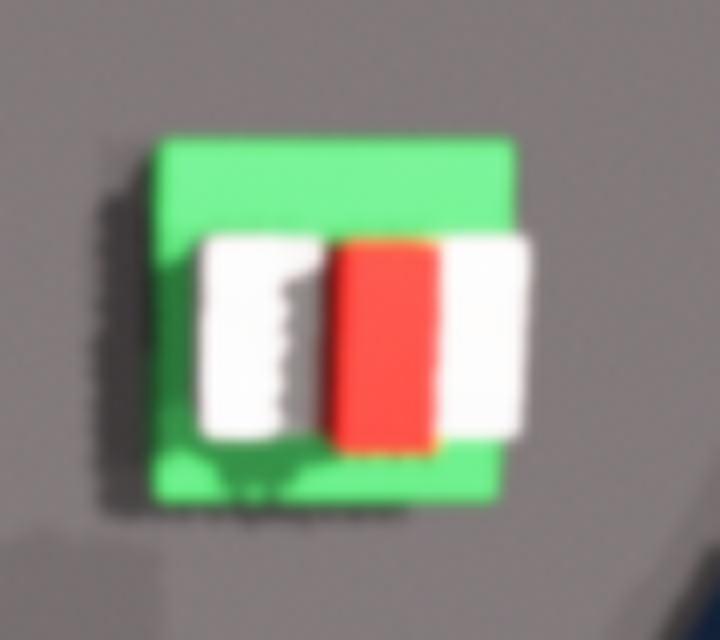

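```bash
cat > e6.py <<'E'
from e import *
poly('block',(270,70),8,[(153,138),(516,138),(502,505),(150,503)],52)
poly('tab',(270,70),8,[(340,238),(440,238),(437,455),(340,452)],128)
E
python3 e6.py; python3 s.py
```

```text
block centre [442.5 165.5]
   [408.7 177.4] L 50.8 ang 25.3
   [454.6 199.1] L 50.6 ang -64.2
   [476.6 153.6] L 51.2 ang -155.0
   [430.2 131.9] L 50.3 ang 115.4
tab centre [442.3 165.8]
   [431.6 174.2] L 11.5 ang 25.3
   [442.  179.1] L 24.4 ang -63.2
   [453.  157.3] L 11.4 ang -156.4
   [442.6 152.7] L 24.1 ang 117.0
30.15 [434.68  95.51 313.95] [ 0.44 -1.05  0.37] 0.99923729714015
```

>>> step_arm(targets=[[[0.004, 0.035, -0.03], [0, 0, 0], 0], [[0.0077, 0.065, -0.065], [0, 0, 0], 0], [[0.0077, 0.0697, -0.105], [0, 0, 0], 0], [[0.0077, 0.0697, -0.14], [0, 0, 0], 0], [[0.0077, 0.0697, -0.165], [0, 0, 0], 0]])

```text
time_s: 30.65
tcp_pos: [441.5, 165.7, 146.6]
orientation: [[-0.43, 0.903, -0.002], [0.903, 0.43, -0.0], [0.001, -0.002, -1.0]]
contact_force: [1.2, 1.2, 0.8]
gripper_width: 0.999
```

>>> step_arm(targets=[[[0, 0, -0.02], [0, 0, 0], 0], [[0, 0, -0.035], [0, 0, 0], 0], [[0, 0, -0.044], [0, 0, 0], 0], [[0, 0, -0.048], [0, 0, 0], 0], [[0, 0, -0.048], [0, 0, 0], 0]])

```text
time_s: 31.15
tcp_pos: [442.3, 165.6, 101.0]
orientation: [[-0.43, 0.903, -0.0], [0.903, 0.43, -0.0], [0.0, -0.0, -1.0]]
contact_force: [-0.2, -0.4, 0.3]
gripper_width: 1.0
```

```bash
python3 c.py w12.png
```

```text
[409.7 233.8 243.6]
[[ 0.9  0.4 -0. ]
 [-0.4  0.9 -0.3]
 [-0.1  0.3  1. ]]
[442.5 165.7 101.5] [-0.2 -0.8 -0.3]
```

View pics/w12.png

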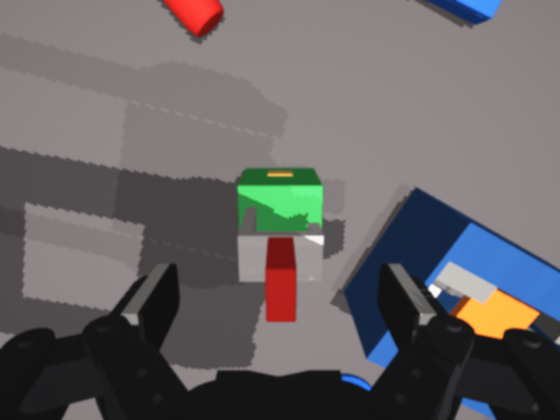

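>>> step_arm(targets=[[[0, 0, 0], [0, 0, 0], 255], [[0, 0, 0], [0, 0, 0], 255], [[0, 0, 0], [0, 0, 0], 255], [[0, 0, 0], [0, 0, 0], 255], [[0, 0, 0], [0, 0, 0], 255]])

```text
time_s: 31.7
tcp_pos: [442.3, 165.7, 101.0]
orientation: [[-0.43, 0.903, 0.0], [0.903, 0.43, -0.0], [-0.0, 0.0, -1.0]]
contact_force: [0.6, -0.6, 0.1]
gripper_width: 0.145
```

>>> step_arm(targets=[[[0, 0, 0], [0, 0, 0], 255], [[0, 0, 0.005], [0, 0, 0], 255], [[0, 0, 0.02], [0, 0, 0], 255], [[0, 0, 0.045], [0, 0, 0], 255], [[0, 0, 0.075], [0, 0, 0], 255]])

```text
time_s: 32.2
tcp_pos: [441.6, 165.5, 176.2]
orientation: [[-0.43, 0.903, -0.002], [0.903, 0.43, -0.001], [0.0, -0.002, -1.0]]
contact_force: [0.3, -0.8, -2.2]
gripper_width: 0.127
```

>>> step_arm(targets=[[[0, 0, 0.04], [0, 0, 0], 255], [[0, -0.03, 0.08], [0, 0, -3], 255], [[0.005, -0.07, 0.11], [0, 0, -7], 255], [[0.01, -0.11, 0.12], [0, 0, -11], 255], [[0.02, -0.15, 0.12], [0, 0, -15], 255]])

```text
time_s: 32.7
tcp_pos: [462.3, 14.3, 298.3]
orientation: [[-0.179, 0.984, 0.003], [0.984, 0.179, -0.0], [-0.001, 0.003, -1.0]]
contact_force: [0.9, -0.2, -3.2]
gripper_width: 0.129
```

>>> step_arm(targets=[[[0.01, -0.04, 0], [0, 0, -2], 255], [[0.02, -0.08, -0.01], [0, 0, -4.4], 255], [[0.03, -0.12, -0.02], [0, 0, -4.4], 255], [[0.04, -0.155, -0.03], [0, 0, -4.4], 255], [[0.0404, -0.175, -0.03], [0, 0, -4.4], 255]])

```text
time_s: 33.2
tcp_pos: [502.6, -161.6, 264.2]
orientation: [[-0.104, 0.995, -0.003], [0.995, 0.104, 0.001], [0.001, -0.003, -1.0]]
contact_force: [0.5, -0.2, -1.9]
gripper_width: 0.127
```

>>> step_arm(targets=[[[0, -0.0055, 0], [0, 0, 0], 255], [[0, -0.0055, 0], [0, 0, 0], 255], [[0, -0.0055, 0], [0, 0, 0], 255], [[0, -0.0055, 0], [0, 0, 0], 255], [[0, -0.0055, 0], [0, 0, 0], 255]])

```text
time_s: 33.7
tcp_pos: [502.7, -164.0, 266.3]
orientation: [[-0.107, 0.994, 0.0], [0.994, 0.107, -0.0], [-0.0, 0.0, -1.0]]
contact_force: [0.2, -0.2, -1.8]
gripper_width: 0.126
```

```bash
python3 c.py w13.png;python3 f.py; python3 -c "
from h import *
cap('side','side13.png');cap('scene','scene13.png')"; python3 d.py side13.png 290 170 140 110 5 s13.png
```

```text
[494.5 -88.9 408.8]
[[ 1.   0.1 -0. ]
 [-0.1  0.9 -0.3]
 [-0.   0.3  1. ]]
[ 502.7 -164.1  266.2] [-0.1  0.1 -2.9]
[-0.29 -0.12 -2.7 ] 0.3124462885926564 [ 502.66 -164.8   265.95] 34.15
```

View pics/w13.png

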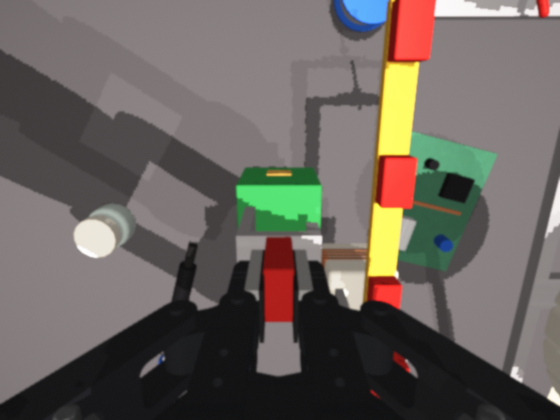

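View pics/s13.png

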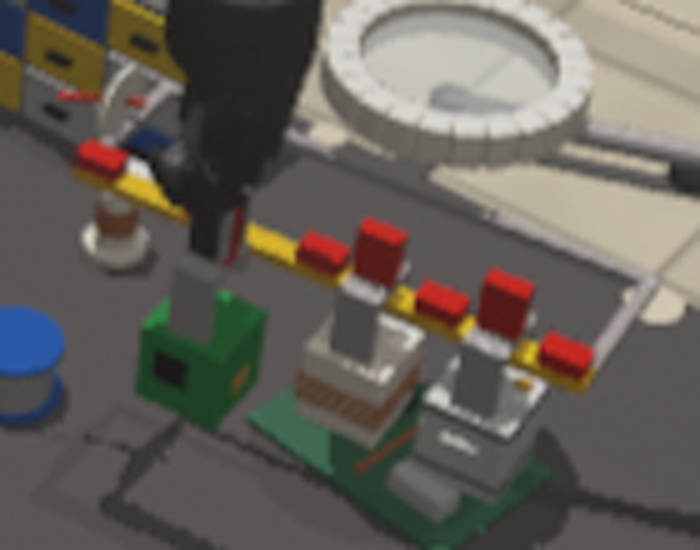

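```bash
cat > e7.py <<'E'
from e import *
for p in ((414,28),(397,182),(385,293)): print(onz(c,p,246))
for p in((385,100),(418,100),(370,240),(403,240)): print(p,onz(c,p,234))
E
python3 e7.py; python3 s.py
```

```text
[549.5 -55.9 246. ]
[ 556.3 -123.5  246. ]
[ 562.6 -184.9  246. ]
(385, 100) [546.5 -86.1 234. ]
(418, 100) [562.5 -84.4 234. ]
(370, 240) [ 552.8 -159.9  234. ]
(403, 240) [ 570.9 -158.   234. ]
34.3 [ 502.66 -164.83  265.98] [-0.4   0.41 -2.53] 0.12653459950953078
```

>>> step_arm(targets=[[[0.008, 0.001, 0], [0, 0, 0], 255], [[0.02, 0.002, 0], [0, 0, 0], 255], [[0.032, 0.0035, 0], [0, 0, 0], 255], [[0.044, 0.005, 0], [0, 0, 0], 255], [[0.054, 0.006, 0], [0, 0, 0], 255]])

```text
time_s: 34.8
tcp_pos: [558.0, -158.5, 265.6]
orientation: [[-0.106, 0.994, -0.001], [0.994, 0.106, 0.0], [0.0, -0.0, -1.0]]
contact_force: [-0.2, -0.1, -3.3]
gripper_width: 0.131
```

>>> step_arm(targets=[[[0.005, 0.0003, 0], [0, 0, 0], 255], [[0.0053, 0.0003, -0.004], [0, 0, 0], 255], [[0.0053, 0.0003, -0.009], [0, 0, 0], 255], [[0.0053, 0.0003, -0.013], [0, 0, 0], 255], [[0.0053, 0.0003, -0.017], [0, 0, 0], 255]])

```text
time_s: 35.3
tcp_pos: [561.6, -158.6, 248.6]
orientation: [[-0.105, 0.994, -0.0], [0.994, 0.105, 0.0], [0.0, -0.0, -1.0]]
contact_force: [-0.0, -0.1, -2.6]
gripper_width: 0.128
```

>>> step_arm(targets=[[[0, 0, -0.002], [0, 0, 0], 255], [[0, 0, -0.004], [0, 0, 0], 255], [[0, 0, -0.006], [0, 0, 0], 255], [[0, 0, -0.008], [0, 0, 0], 255], [[0, 0, -0.01], [0, 0, 0], 255]])

```text
time_s: 35.8
tcp_pos: [562.0, -158.6, 238.9]
orientation: [[-0.105, 0.994, 0.0], [0.994, 0.105, -0.0], [-0.0, 0.0, -1.0]]
contact_force: [0.3, -0.2, -2.5]
gripper_width: 0.126
```

>>> step_arm(targets=[[[0, 0, -0.002], [0, 0, 0], 255], [[0, 0, -0.004], [0, 0, 0], 255], [[0, 0, -0.006], [0, 0, 0], 255], [[0, 0, -0.008], [0, 0, 0], 255], [[0, 0, -0.01], [0, 0, 0], 255]])

```text
time_s: 36.3
tcp_pos: [562.0, -158.6, 228.9]
orientation: [[-0.105, 0.994, 0.0], [0.994, 0.105, -0.0], [-0.0, 0.0, -1.0]]
contact_force: [-0.0, -0.8, -0.5]
gripper_width: 0.129
```

```bash
python3 f.py
```

```text
[-0.06 -0.3  -0.86] 0.26861070107848634 [ 561.95 -158.5   229.05] 36.7
```

Remaining about 0.7 N, so 6 mm more.

>>> step_arm(targets=[[[0, 0, -0.0015], [0, 0, 0], 255], [[0, 0, -0.003], [0, 0, 0], 255], [[0, 0, -0.0045], [0, 0, 0], 255], [[0, 0, -0.006], [0, 0, 0], 255], [[0, 0, -0.0065], [0, 0, 0], 255]])

```text
time_s: 37.2
tcp_pos: [562.0, -158.6, 222.3]
orientation: [[-0.105, 0.994, -0.0], [0.994, 0.105, -0.0], [-0.0, -0.0, -1.0]]
contact_force: [0.2, -1.9, 0.5]
gripper_width: 0.13
```

```bash
python3 f.py
```

```text
[ 0.3  -1.14 -0.17] 0.3495745887677103 [ 561.99 -158.54  222.52] 37.6
```

>>> step_arm(targets=[[[0, 0, 0], [0, 0, 0], 200], [[0, 0, 0], [0, 0, 0], 200], [[0, 0, 0], [0, 0, 0], 180], [[0, 0, 0], [0, 0, 0], 160], [[0, 0, 0], [0, 0, 0], 160]])

```text
time_s: 38.1
tcp_pos: [562.0, -158.5, 222.5]
orientation: [[-0.105, 0.994, -0.0], [0.994, 0.105, 0.0], [0.0, -0.0, -1.0]]
contact_force: [-0.1, -1.0, -0.2]
gripper_width: 0.373
```

```bash
python3 c.py w14.png;python3 -c "
from h import *
cap('side','side14.png');cap('scene','scene14.png')"; python3 d.py side14.png 290 170 140 110 5 s14.png
```

```text
[553.9 -83.4 365.1]
[[ 1.   0.1 -0. ]
 [-0.1  0.9 -0.3]
 [-0.   0.3  1. ]]
[ 562.  -158.5  222.5] [-0.4 -0.2 -0.7]
```

View pics/w14.png

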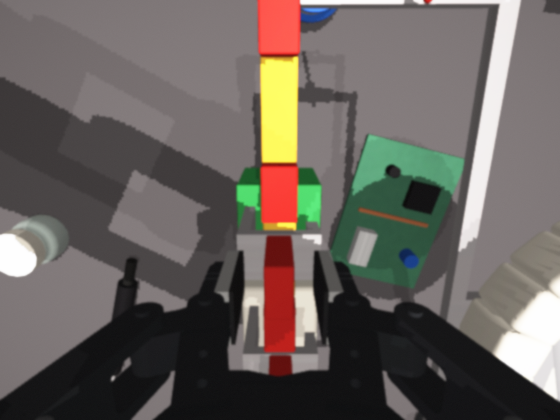

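View pics/s14.png

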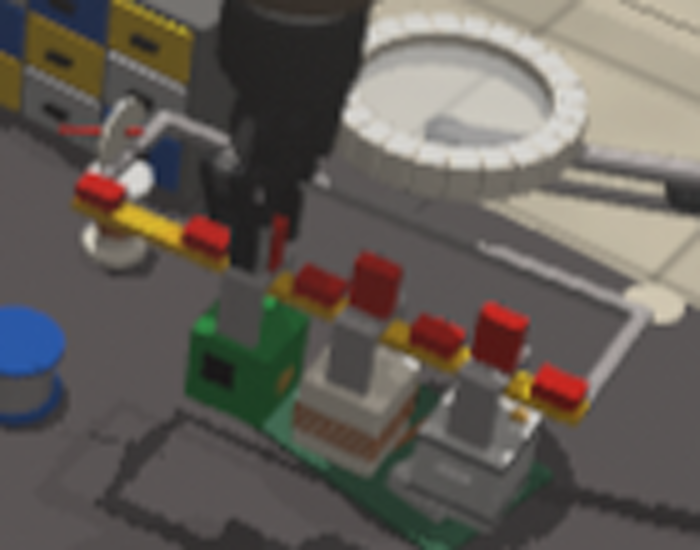

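View pics/scene14.png

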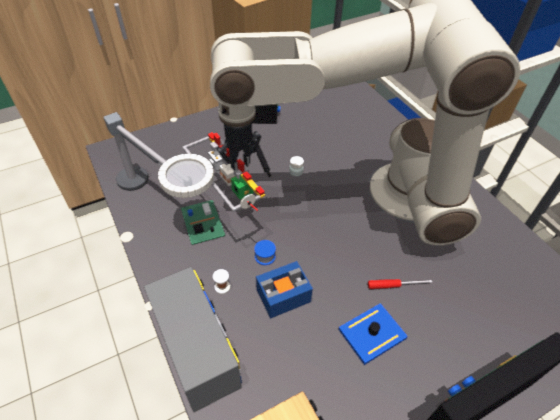

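>>> step_arm(targets=[[[0, 0, 0.01], [0, 0, 0], 140], [[0, 0, 0.03], [0, 0, 0], 120], [[0, 0, 0.055], [0, 0, 0], 80], [[0, 0, 0.08], [0, 0, 0], 40], [[-0.01, 0.01, 0.105], [0, 0, 0], 0]])

```text
time_s: 38.75
tcp_pos: [552.2, -149.1, 328.8]
orientation: [[-0.105, 0.995, -0.0], [0.995, 0.105, -0.0], [-0.0, -0.0, -1.0]]
contact_force: [0.8, -0.0, -0.0]
gripper_width: 0.981
```

>>> step_arm(targets=[[[-0.02, 0.045, 0], [0, 0, 0], 0], [[-0.04, 0.09, 0], [0, 0, 0], 0], [[-0.06, 0.135, 0], [0, 0, -1], 0], [[-0.08, 0.18, 0], [0, 0, -2], 0], [[-0.1, 0.225, 0], [0, 0, -3.25], 0]])

```text
time_s: 39.25
tcp_pos: [450.7, 77.9, 328.4]
orientation: [[-0.048, 0.999, 0.001], [0.999, 0.048, 0.0], [0.0, 0.001, -1.0]]
contact_force: [1.6, 0.1, 0.9]
gripper_width: 0.999
```

>>> step_arm(targets=[[[-0.005, 0.045, 0], [0, 0, 0], 0], [[-0.012, 0.09, 0], [0, 0, 0], 0], [[-0.022, 0.135, 0], [0, 0, 0], 0], [[-0.022, 0.175, 0], [0, 0, 0], 0], [[-0.022, 0.205, 0], [0, 0, 0], 0]])

```text
time_s: 39.75
tcp_pos: [429.2, 283.8, 328.5]
orientation: [[-0.05, 0.999, 0.001], [0.999, 0.05, 0.001], [0.001, 0.001, -1.0]]
contact_force: [1.0, -1.5, 0.7]
gripper_width: 1.001
```

>>> step_arm(targets=[[[0, 0.008, -0.005], [0, 0, 0], 0], [[0, 0.0085, -0.01], [0, 0, 0], 0], [[0, 0.0085, -0.015], [0, 0, 0], 0], [[0, 0.0085, -0.0175], [0, 0, 0], 0], [[0, 0.0085, -0.0175], [0, 0, 0], 0]])

```text
time_s: 40.25
tcp_pos: [430.1, 289.1, 309.8]
orientation: [[-0.048, 0.999, -0.0], [0.999, 0.048, -0.0], [-0.0, -0.0, -1.0]]
contact_force: [0.2, -0.4, -0.1]
gripper_width: 0.999
```

```bash
python3 s.py;python3 c.py w15.png cover_mid;python3 -c "
from h import *
cap('side','side15.png');cap('scene','scene15.png')"; python3 d.py side15.png 290 160 150 120 5 s15.png
```

```text
40.25 [430.07 289.06 309.79] [ 0.24 -0.42 -0.12] 0.9993012111824662
[426.4 364.5 452.4]
[[ 1.   0.  -0. ]
 [-0.   1.  -0.3]
 [-0.   0.3  1. ]]
cover_mid [(array([286.3,  81.4]), 0.82)]
[430.1 289.4 310.3] [ 0.8  0.2 -0.1]
```

View pics/w15.png

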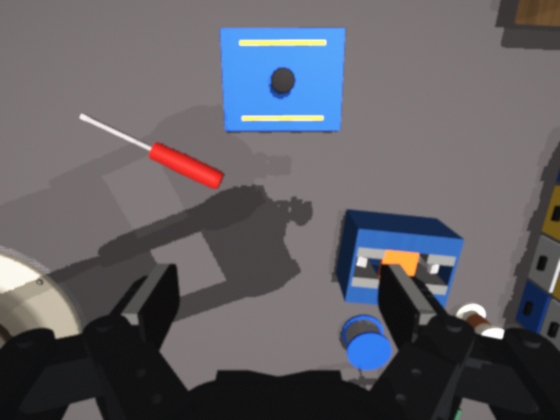

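View pics/s15.png

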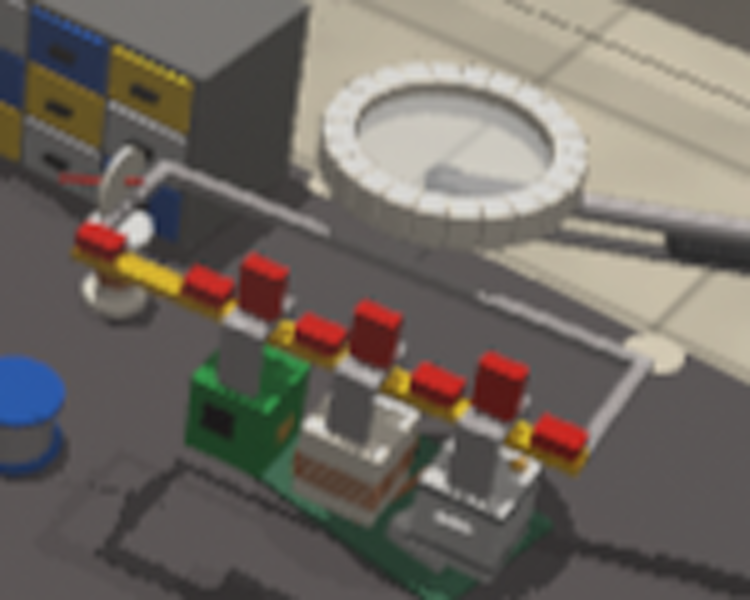

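View pics/scene15.png

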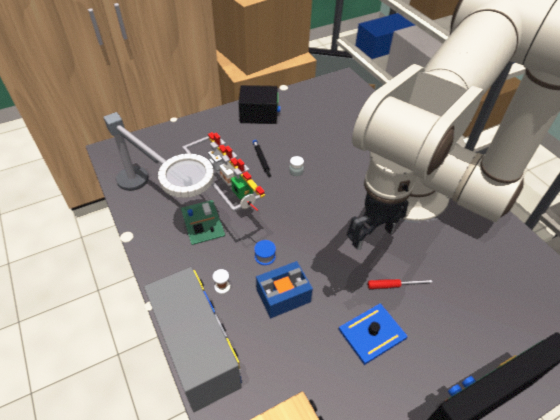

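```bash
python3 d.py w15.png 205 15 160 130 5 w15a.png
```

```text
(no output)
```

View pics/w15a.png

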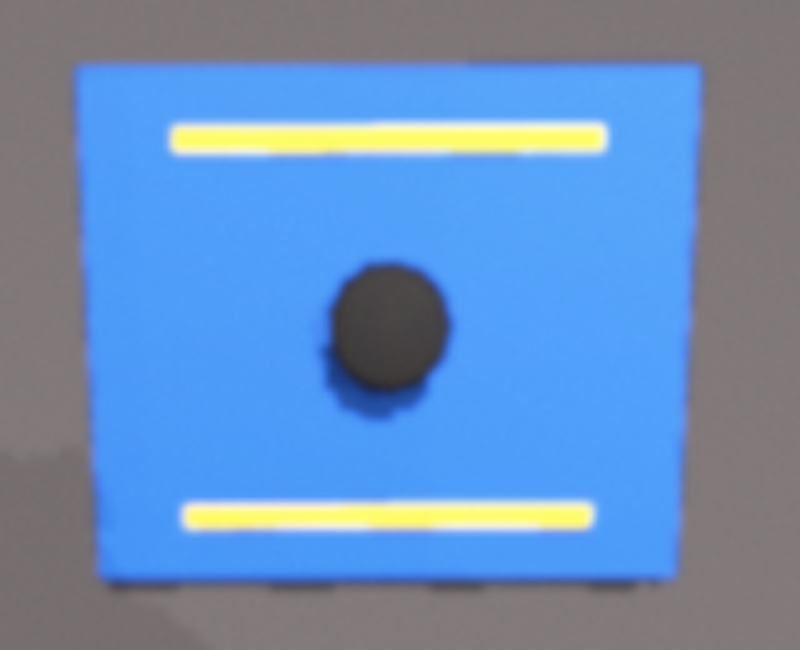

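```bash
cat > e8.py <<'E'
from e import *
poly('cover',(205,15),5,[(76,65),(703,65),(676,580),(101,580)],18)
poly('stripe',(205,15),5,[(170,138),(606,137),(593,517),(183,518)],18)
print('knob',onz(c,(205+390/5,15+324/5),50))
E
python3 e8.py; python3 s.py
```

```text
cover centre [430.9 382. ]
   [356.1 436.7] L 144.0 ang 2.7
   [499.9 443.5] L 116.3 ang -87.3
   [505.4 327.3] L 143.6 ang -177.3
   [362.  320.6] L 116.3 ang 92.9
stripe centre [430.6 382. ]
   [377.9 422.4] L 101.3 ang 2.8
   [479.  427.4] L 85.8 ang -87.1
   [483.4 341.6] L 101.3 ang -177.2
   [382.2 336.6] L 85.9 ang 92.9
knob [430.7 382.7  50. ]
40.5 [430.1  289.74 310.25] [0.38 0.51 0.07] 0.9990924321366725
```

>>> step_arm(targets=[[[0, 0.03, -0.03], [0, 0, 0], 0], [[0.0007, 0.06, -0.07], [0, 0, 0], 0], [[0.0007, 0.085, -0.115], [0, 0, 0], 0], [[0.0007, 0.0921, -0.155], [0, 0, 0], 0], [[0.0007, 0.0921, -0.195], [0, 0, 0], 0]])

```text
time_s: 41.0
tcp_pos: [430.2, 383.1, 113.1]
orientation: [[-0.05, 0.999, -0.0], [0.999, 0.05, 0.0], [0.0, -0.0, -1.0]]
contact_force: [0.9, -0.8, 0.8]
gripper_width: 1.003
```

>>> step_arm(targets=[[[0, 0, -0.03], [0, 0, 0], 0], [[0, 0, -0.055], [0, 0, 0], 0], [[0, 0, -0.075], [0, 0, 0], 0], [[0, 0, -0.088], [0, 0, 0], 0], [[0, 0, -0.091], [0, 0, 0], 0]])

```text
time_s: 41.5
tcp_pos: [430.3, 381.8, 22.8]
orientation: [[-0.049, 0.999, -0.002], [0.999, 0.049, -0.001], [-0.001, -0.002, -1.0]]
contact_force: [-0.4, -0.6, -0.3]
gripper_width: 1.002
```

```bash
python3 c.py w16.png
```

```text
[426.7 457.3 165.3]
[[ 1.   0.  -0. ]
 [-0.   1.  -0.3]
 [-0.   0.3  1. ]]
[430.5 381.9  23.4] [-0.7 -0.2 -0.6]
```

View pics/w16.png

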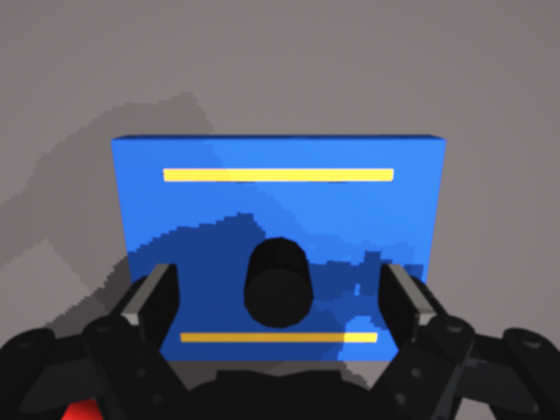

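>>> step_arm(targets=[[[0, 0, 0], [0, 0, 0], 255], [[0, 0, 0], [0, 0, 0], 255], [[0, 0, 0], [0, 0, 0], 255], [[0, 0, 0], [0, 0, 0], 255], [[0, 0, 0], [0, 0, 0], 255]])

```text
time_s: 42.05
tcp_pos: [431.0, 382.2, 24.8]
orientation: [[-0.049, 0.999, 0.001], [0.999, 0.049, 0.001], [0.001, 0.001, -1.0]]
contact_force: [-1.1, -2.3, 6.6]
gripper_width: 0.308
```

>>> step_arm(targets=[[[0, 0, 0], [0, 0, 0], 255], [[0, 0, 0.005], [0, 0, 0], 255], [[0, 0, 0.02], [0, 0, 0], 255], [[0, 0, 0.045], [0, 0, 0], 255], [[0, 0, 0.075], [0, 0, 0], 255]])

```text
time_s: 42.55
tcp_pos: [430.3, 381.8, 100.2]
orientation: [[-0.049, 0.999, -0.001], [0.999, 0.049, -0.001], [-0.0, -0.001, -1.0]]
contact_force: [0.3, 0.7, -1.2]
gripper_width: 0.31
```

```bash
python3 c.py w17.png
```

```text
[426.6 457.3 242.7]
[[ 1.   0.  -0. ]
 [-0.   1.  -0.3]
 [-0.   0.3  1. ]]
[432.1 383.1 106. ] [2.7 1.5 5.6]
```

View pics/w17.png

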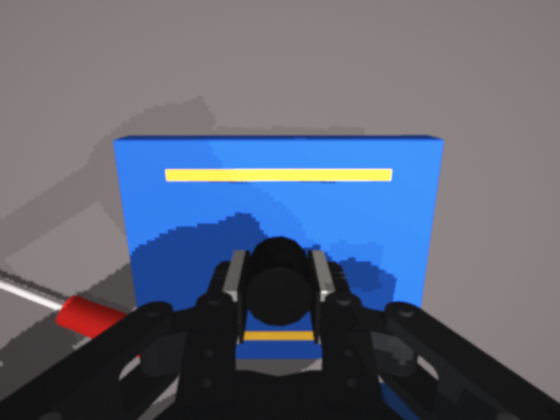

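```bash
python3 f.py; python3 -c "
from h import *
cap('side','side17.png');cap('scene','scene17.png')"; python3 d.py side17.png 140 130 130 110 5 s17.png
```

```text
[ 0.04  0.14 -2.02] 0.4954632511103193 [430.32 381.84  98.15] 43.0
```

View pics/s17.png

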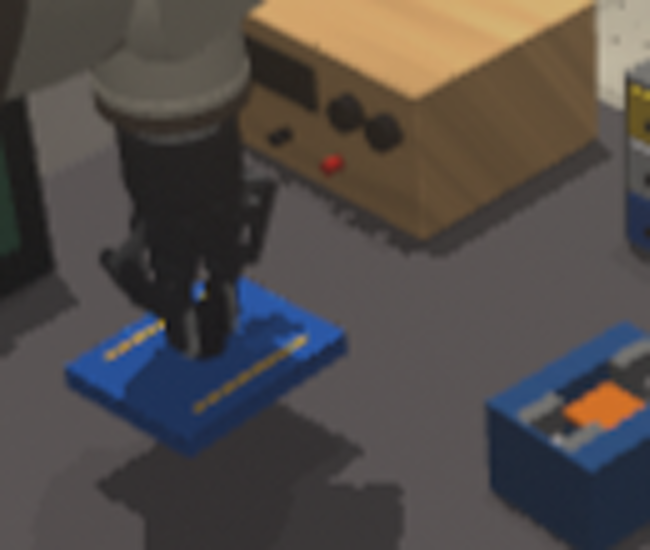

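>>> step_arm(targets=[[[0, 0, 0.03], [0, 0, 0], 255], [[0.02, -0.025, 0.06], [0, 0, -1], 255], [[0.05, -0.06, 0.08], [0, 0, -2.5], 255], [[0.08, -0.1, 0.08], [0, 0, -4], 255], [[0.11, -0.145, 0.08], [0, 0, -6.1], 255]])

```text
time_s: 43.6
tcp_pos: [539.4, 239.4, 179.5]
orientation: [[0.058, 0.998, 0.001], [0.998, -0.058, 0.0], [0.0, 0.001, -1.0]]
contact_force: [1.0, -0.4, -2.9]
gripper_width: 0.306
```

>>> step_arm(targets=[[[0.025, -0.035, 0], [0, 0, 0], 255], [[0.04, -0.06, -0.01], [0, 0, 0], 255], [[0.0466, -0.0724, -0.02], [0, 0, 0], 255], [[0.0466, -0.0724, -0.03], [0, 0, 0], 255], [[0.0466, -0.0724, -0.03], [0, 0, 0], 255]])

```text
time_s: 44.1
tcp_pos: [583.8, 168.8, 147.1]
orientation: [[0.058, 0.998, -0.003], [0.998, -0.058, -0.0], [-0.0, -0.003, -1.0]]
contact_force: [0.2, 0.1, -0.4]
gripper_width: 0.302
```

```bash
python3 c.py w18.png;python3 f.py;python3 -c "
from h import *
cap('side','side18.png');cap('scene','scene18.png')"; python3 d.py side18.png 200 150 120 100 5 s18.png;python3 d.py scene18.png 230 210 120 120 5 s18b.png
```

```text
[588.5 244.1 289.6]
[[ 1.  -0.1 -0. ]
 [ 0.1  1.  -0.3]
 [ 0.   0.3  1. ]]
[584.  169.2 148.2] [-0.5  0.1 -1. ]
[ 0.12 -0.44 -2.03] 0.47286473991985367 [584.85 168.59 149.3 ] 44.55
```

View pics/w18.png

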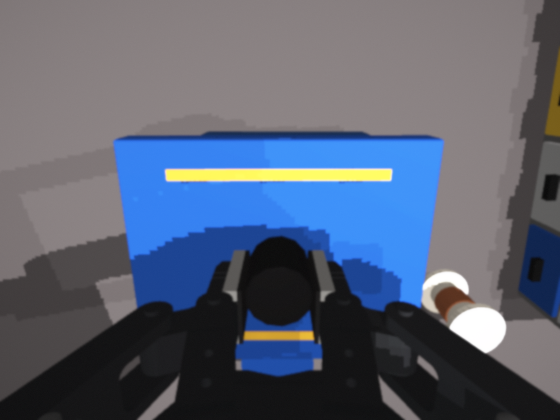

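View pics/s18.png

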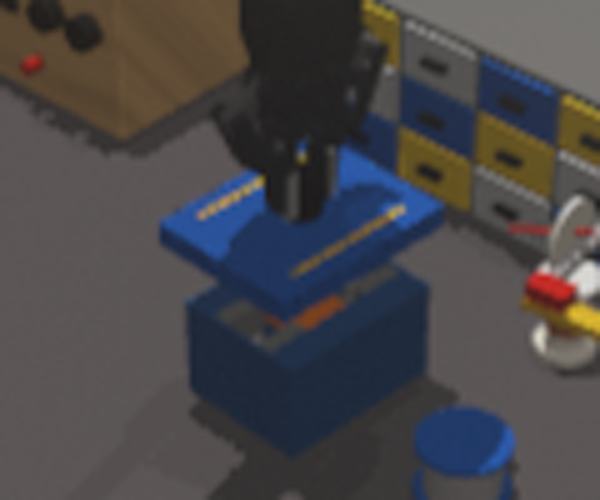

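View pics/s18b.png

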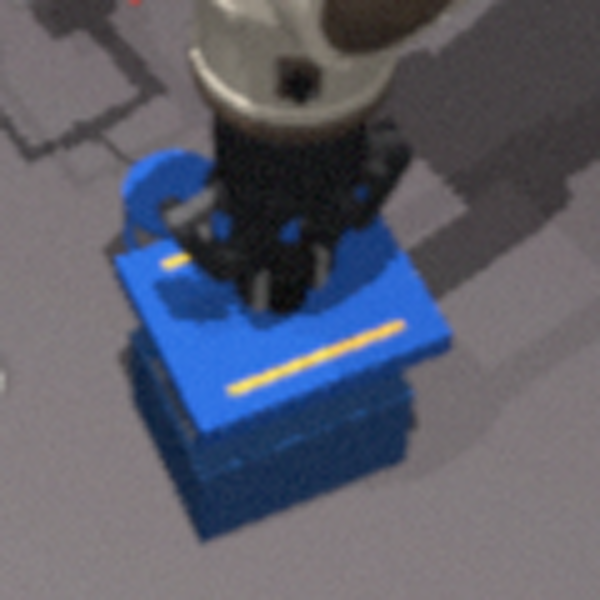

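>>> step_arm(targets=[[[0.001, -0.002, 0], [0, 0, 0], 255], [[0.0025, -0.0039, 0], [0, 0, 0], 255], [[0.0025, -0.0039, 0], [0, 0, 0], 255], [[0.0025, -0.0039, 0], [0, 0, 0], 255], [[0.0025, -0.0039, 0], [0, 0, 0], 255]])

```text
time_s: 45.15
tcp_pos: [587.4, 164.4, 148.9]
orientation: [[0.058, 0.998, -0.0], [0.998, -0.058, 0.0], [0.0, -0.0, -1.0]]
contact_force: [-0.4, 0.4, -1.3]
gripper_width: 0.31
```

```bash
cat > e9.py <<'E'
from e import *
s=telemetry.state();print(s['tcp_pos'],s['orientation'][:,2])
zt=s['tcp_pos'][2]-24+18
for z in (zt,zt-2):
    a=onz(c,(116.5,139.5),z);b=onz(c,(439,139.5),z);d=b-a;n=np.array([-d[1],d[0],0])/np.linalg.norm(d)
    print(a,b,np.linalg.norm(d),np.degrees(np.arctan2(d[1],d[0])),'centre',(a+b)/2-n*58)
E
python3 e9.py; python3 c.py w19.png
```

```text
[587.4 164.4 149. ] [-0.  0. -1.]
[521.1 226.1 143. ] [659.5 217.9 143. ] 138.5840903988609 -3.356871350157473 centre [586.9 164.1 143. ]
[520.2 225.9 141. ] [660.4 217.7 141. ] 140.44980508102452 -3.356871350157457 centre [586.9 163.9 141. ]
[591.7 239.7 291.5]
[[ 1.  -0.1 -0. ]
 [ 0.1  1.  -0.3]
 [ 0.   0.3  1. ]]
[587.4 164.4 148.9] [ 0.1  0.  -1.1]
```

View pics/w19.png

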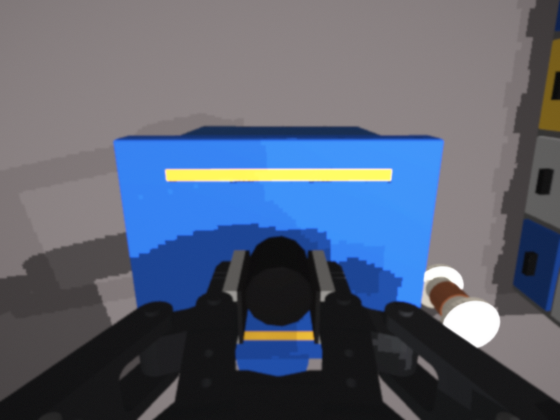

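>>> step_arm(targets=[[[0, 0.0007, -0.008], [0, 0, 0], 255], [[0.0002, 0.0007, -0.018], [0, 0, 0], 255], [[0.0002, 0.0007, -0.028], [0, 0, 0], 255], [[0.0002, 0.0007, -0.035], [0, 0, 0], 255], [[0.0002, 0.0007, -0.038], [0, 0, 0], 255]])

```text
time_s: 45.75
tcp_pos: [587.2, 165.0, 109.6]
orientation: [[0.058, 0.998, -0.002], [0.998, -0.058, -0.0], [-0.0, -0.002, -1.0]]
contact_force: [0.3, 0.0, -2.0]
gripper_width: 0.306
```

```bash
python3 s.py; python3 -c "
from h import *
cap('side','side20.png');cap('scene','scene20.png')"; python3 d.py side20.png 200 150 120 100 5 s20.png;python3 d.py scene20.png 230 210 120 120 5 s20b.png
```

```text
45.75 [587.16 165.02 109.65] [ 0.26  0.05 -2.02] 0.3058607725894896
```

View pics/s20.png

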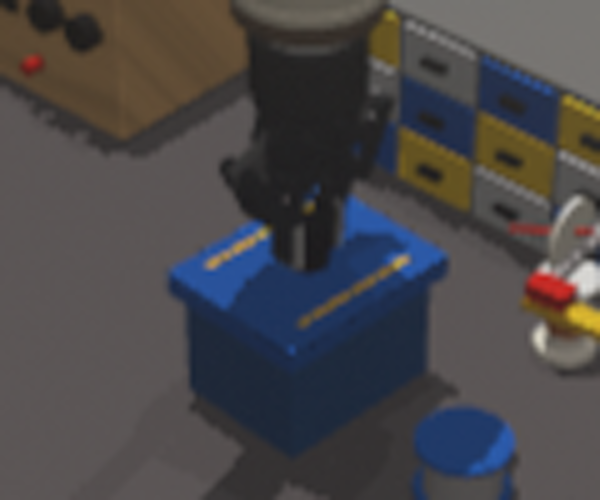

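View pics/s20b.png

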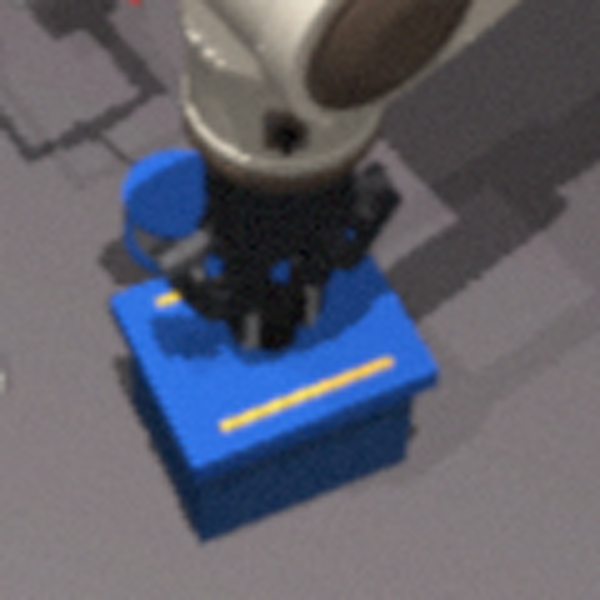

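Aligned above the rim; lower slowly.

>>> step_arm(targets=[[[0, 0, -0.003], [0, 0, 0], 255], [[0, 0, -0.006], [0, 0, 0], 255], [[0, 0, -0.009], [0, 0, 0], 255], [[0, 0, -0.012], [0, 0, 0], 255], [[0, 0, -0.014], [0, 0, 0], 255]])

```text
time_s: 46.35
tcp_pos: [587.5, 165.0, 96.7]
orientation: [[0.058, 0.998, -0.0], [0.998, -0.058, 0.0], [-0.0, -0.0, -1.0]]
contact_force: [-0.5, -0.7, -2.3]
gripper_width: 0.307
```

>>> step_arm(targets=[[[0, 0, -0.001], [0, 0, 0], 255], [[0, 0, -0.002], [0, 0, 0], 255], [[0, 0, -0.003], [0, 0, 0], 255], [[0, 0, -0.004], [0, 0, 0], 255], [[0, 0, -0.005], [0, 0, 0], 255]])

```text
time_s: 46.85
tcp_pos: [587.6, 165.1, 91.9]
orientation: [[0.058, 0.998, -0.0], [0.998, -0.058, 0.0], [0.0, -0.0, -1.0]]
contact_force: [-0.5, -0.6, -1.1]
gripper_width: 0.308
```

```bash
python3 f.py
```

```text
[ 0.05  0.26 -2.  ] 0.5219868838617312 [587.61 165.07  92.01] 47.25
```

>>> step_arm(targets=[[[0, 0, -0.001], [0, 0, 0], 255], [[0, 0, -0.002], [0, 0, 0], 255], [[0, 0, -0.003], [0, 0, 0], 255], [[0, 0, -0.0035], [0, 0, 0], 255], [[0, 0, -0.004], [0, 0, 0], 255]])

```text
time_s: 47.75
tcp_pos: [587.6, 165.1, 87.9]
orientation: [[0.058, 0.998, -0.0], [0.998, -0.058, 0.0], [-0.0, -0.0, -1.0]]
contact_force: [-0.2, -0.6, -1.6]
gripper_width: 0.313
```

```bash
python3 f.py
```

```text
[ 0.25  0.15 -2.26] 0.41784430638860487 [587.62 165.07  88.01] 48.15
```

>>> step_arm(targets=[[[0, 0, -0.0007], [0, 0, 0], 255], [[0, 0, -0.0014], [0, 0, 0], 255], [[0, 0, -0.002], [0, 0, 0], 255], [[0, 0, -0.0025], [0, 0, 0], 255], [[0, 0, -0.003], [0, 0, 0], 255]])

```text
time_s: 48.65
tcp_pos: [587.6, 165.0, 85.7]
orientation: [[0.058, 0.998, 0.0], [0.998, -0.058, -0.0], [0.0, 0.0, -1.0]]
contact_force: [-7.5, -1.7, 14.5]
gripper_width: 0.31
```

```bash
python3 f.py; python3 c.py w21.png;  python3 -c "
from h import *
cap('side','side21.png')"; python3 d.py side21.png 200 150 120 100 5 s21.png
```

```text
[-5.18 -1.31  9.26] 0.5627056366902848 [587.58 165.08  85.78] 49.05
[591.8 240.4 228.4]
[[ 1.  -0.1 -0. ]
 [ 0.1  1.  -0.3]
 [ 0.   0.3  1. ]]
[587.6 165.1  85.8] [-5.5 -1.5  9.4]
```

View pics/s21.png

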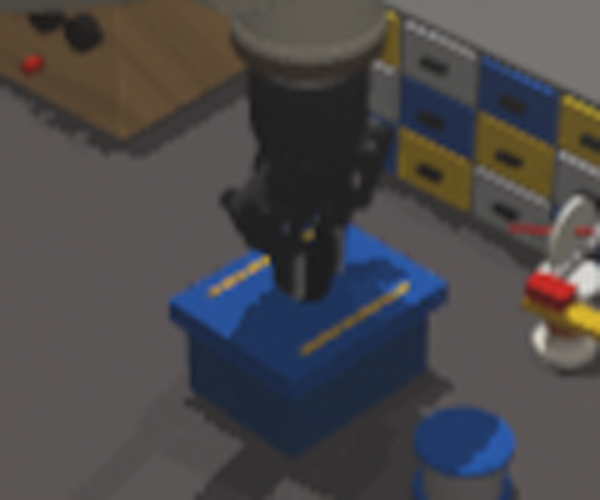

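View pics/w21.png

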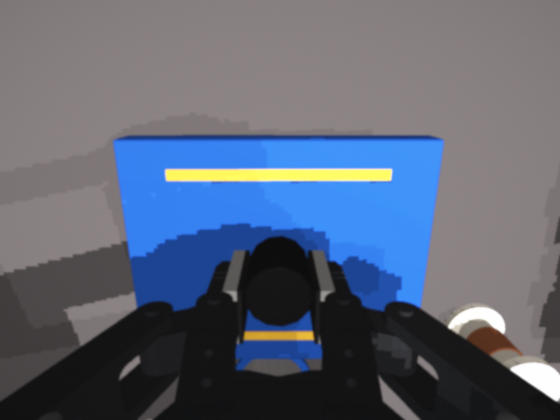

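>>> step_arm(targets=[[[0, 0, 0.0005], [0, 0, 0], 200], [[0, 0, 0.0005], [0, 0, 0], 160], [[0, 0, 0.0005], [0, 0, 0], 120], [[0, 0, 0.002], [0, 0, 0], 80], [[0, 0, 0.01], [0, 0, 0], 40]])

```text
time_s: 49.65
tcp_pos: [587.2, 165.0, 94.5]
orientation: [[0.058, 0.998, -0.002], [0.998, -0.058, -0.0], [-0.0, -0.002, -1.0]]
contact_force: [0.1, 0.6, 0.7]
gripper_width: 0.834
```

>>> step_arm(targets=[[[0, 0, 0.03], [0, 0, 0], 0], [[0, 0, 0.06], [0, 0, 0], 0], [[0, 0, 0.1], [0, 0, 0], 0], [[0, -0.03, 0.14], [0, 0, 0], 0], [[0, -0.06, 0.18], [0, 0, 0], 0]])

```text
time_s: 50.15
tcp_pos: [587.1, 104.9, 277.3]
orientation: [[0.056, 0.998, 0.001], [0.998, -0.056, 0.0], [0.0, 0.001, -1.0]]
contact_force: [0.5, -0.6, 0.0]
gripper_width: 0.999
```

>>> step_arm(targets=[[[0, 0, 0.02], [0, 0, 0], 0], [[0, 0, 0.02], [0, 0, 0], 0], [[0, 0, 0.02], [0, 0, 0], 0], [[0, 0, 0.02], [0, 0, 0], 0], [[0, 0, 0.02], [0, 0, 0], 0]])

```text
time_s: 50.65
tcp_pos: [587.3, 105.4, 293.9]
orientation: [[0.057, 0.998, -0.002], [0.998, -0.057, -0.0], [-0.0, -0.002, -1.0]]
contact_force: [-0.1, -0.3, -0.0]
gripper_width: 0.999
```

```bash
python3 c.py w22.png cover_mid;  python3 -c "
from h import *
cap('side','side22.png');cap('scene','scene22.png')"; python3 d.py side22.png 200 150 120 100 5 s22.png;python3 d.py scene22.png 230 210 120 120 5 s22b.png; python3 d.py w22.png 190 20 180 150 4 w22a.png;python3 d.py side22.png 290 160 150 120 5 s22c.png
```

```text
[591.8 180.8 436.5]
[[ 1.  -0.1 -0. ]
 [ 0.1  1.  -0.3]
 [ 0.   0.3  1. ]]
cover_mid [(array([275.6, 112.9]), 0.65)]
[587.4 105.3 294.2] [-0.  -0.1 -0.4]
```

View pics/s22.png

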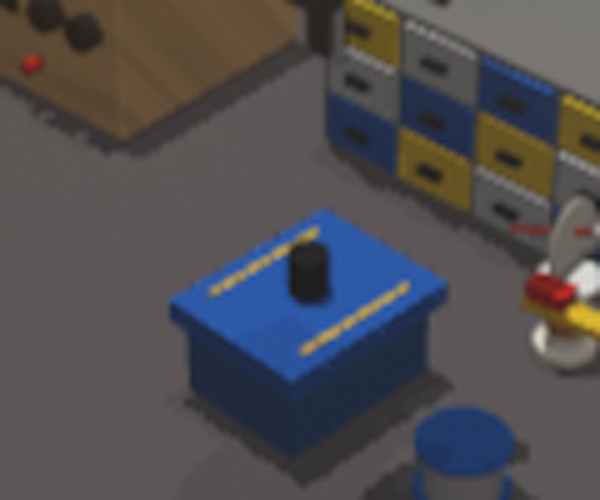

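View pics/s22b.png

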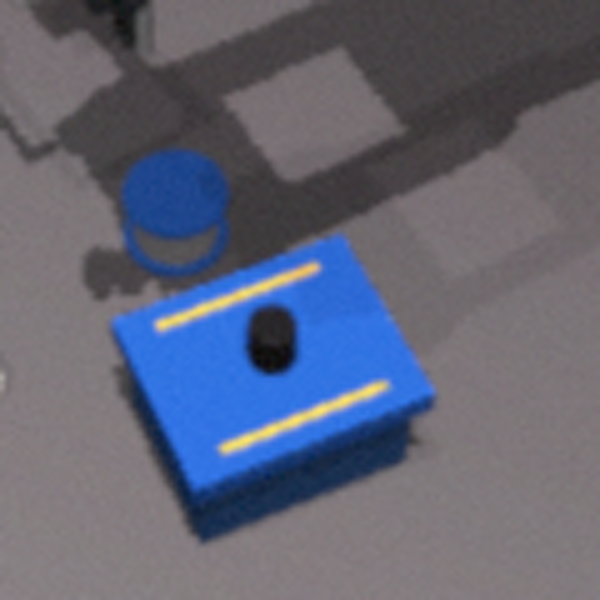

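View pics/w22a.png

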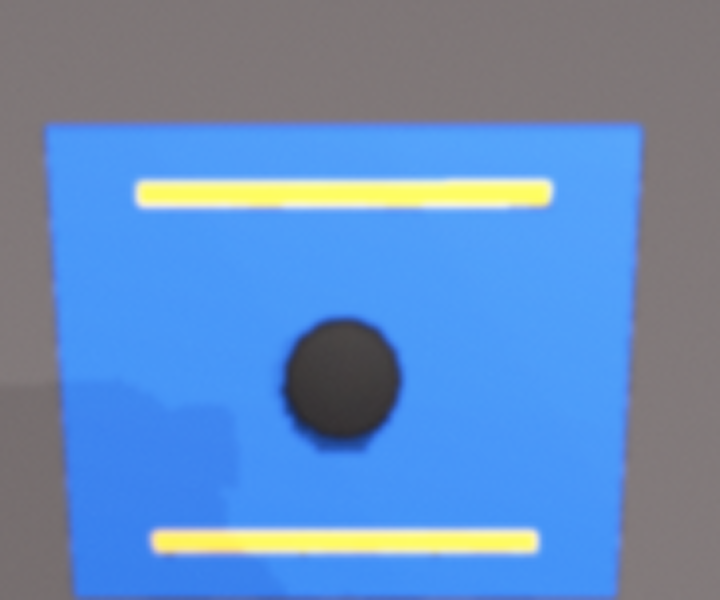

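View pics/s22c.png

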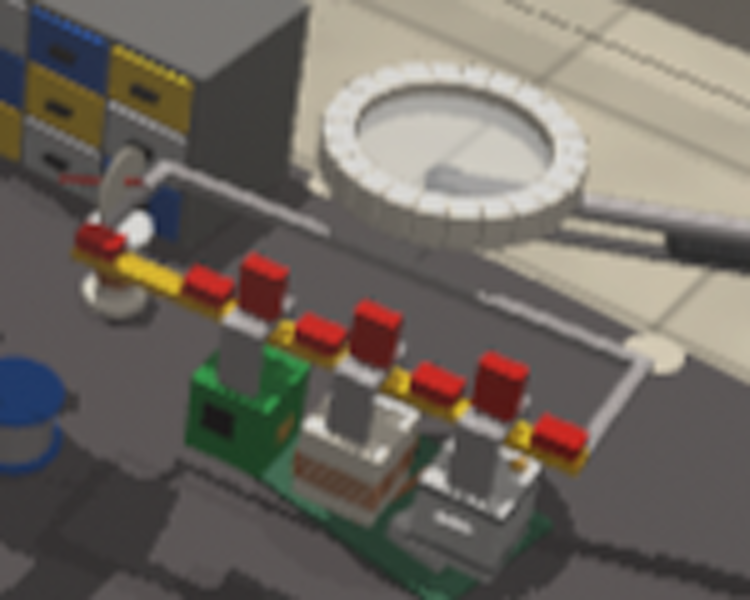

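```bash
cat > e10.py <<'E'
from e import *
for z in (79,82):
    poly('stripe%d'%z,(190,20),4,[(136,194),(552,192),(538,541),(152,541)],z)
poly('corners',(190,20),4,[(46,124),(641,124),(616,597),(75,597)],79)
print('knob',onz(c,(190+343/4,20+378/4),111))
E
python3 e10.py; python3 r2.py "[[[247,193.5],[342.6,217.2]]]"
python3 - <<'E'
from h import *
# tabs vs blocks
a,b=cap('scene'),cap('side')
out={}
for n,c,(x,y,w,h) in(('scene',a,(200,120,75,85)),('side',b,(300,200,115,60))):
    hsv=cv2.cvtColor(c['color'],cv2.COLOR_RGB2HSV)
    m=(((hsv[...,0]<6)|(hsv[...,0]>174))&(hsv[...,1]>150)&(hsv[...,2]>70)).astype(np.uint8)
    k=np.zeros_like(m);k[y:y+h,x:x+w]=1
    N,l,st,ce=cv2.connectedComponentsWithStats(m&k)
    print(n,[(ce[i].round(1).tolist(),int(st[i,4])) for i in range(1,N) if st[i,4]>12])
cv2.imwrite('pics/sc23.png',cv2.resize(a['color'][115:215,180:290,::-1],None,fx=6,fy=6,interpolation=cv2.INTER_CUBIC))
E
```

```text
stripe79 centre [588.2 164.2]
   [540.  209.5] L 101.5 ang -3.1
   [641.4 204. ] L 85.5 ang -93.3
   [636.4 118.7] L 101.3 ang 176.7
   [535.2 124.6] L 85.1 ang 86.8
stripe82 centre [588.3 164.3]
   [540.4 209.3] L 100.7 ang -3.1
   [640.9 203.8] L 84.8 ang -93.3
   [636.  119.2] L 100.5 ang 176.7
   [535.7 125.1] L 84.3 ang 86.8
corners centre [588.3 164.5]
   [520.  226.4] L 143.2 ang -3.3
   [663.  218.1] L 115.7 ang -93.1
   [656.8 102.6] L 143.8 ang 176.7
   [513.3 110.9] L 115.7 ang 86.7
knob [588.2 164.7 111. ]
(array([ 590.8, -115. ,  181.2]), np.float64(27.624402206628684))
scene [([226.8, 150.7], 272), ([246.6, 175.0], 41)]
side [([309.6, 207.9], 44), ([342.0, 216.8], 90), ([331.2, 216.7], 55), ([364.3, 226.1], 94), ([353.3, 226.4], 56), ([389.4, 236.6], 99), ([377.0, 236.5], 59), ([401.4, 246.9], 62)]
```

View pics/sc23.png

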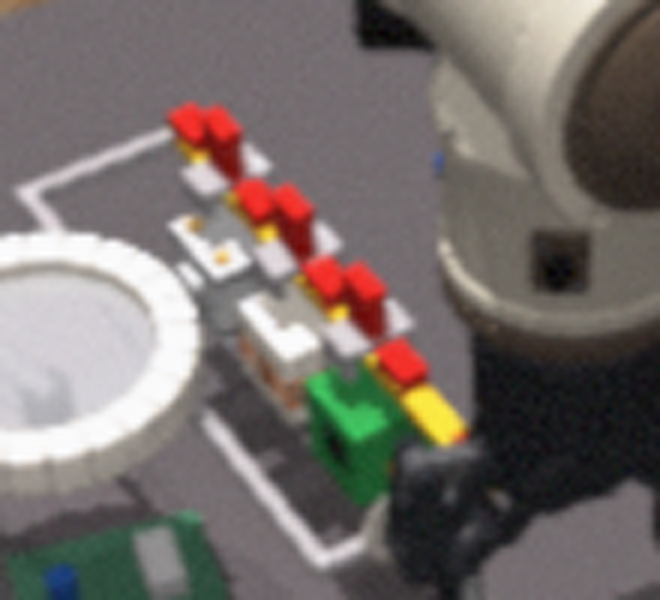

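```bash
python3 -c "
from h import *
print(telemetry.state()['time_s'],hand_in())"
```

```text
the job is handed in; nothing more can be done
51.1 None
```

The job is handed in at 51 s, with all steps carried out.

**What I did**
- I pushed the tuner down about 10 mm until the catches let go, and it sprang up. I drew it out and hung it in the place at y = -105.
- I hung the coil module at y = -35 and the board module at y = +35. No power module showed in any picture.
- Each module was lowered at about 20 mm/s onto the rail. I let go only when the average vertical force on the gripper was within about 0.25 N of zero, and saw no drop afterwards.
- I placed the blue cover on the empty bay.

**Last checks**
- **Modules:** the scene and side pictures show all three hooks over the rail, upright and inside the end blocks. I did not measure each module's exact offset from the rail, because the red tabs and blocks merge in the scene picture.
- **Lamp arm:** the rail looked the same in side pictures taken about 10 s apart, so the arm was at rest.
- **Cover:** its centre is about 1 mm from the bay's centre, and its yaw matches the bay's (-3.3°). Its size in the picture fits the fully seated height, and I felt contact at that height.
- **Bystanders:** none was touched, and none shows any movement in the pictures.
- **One disagreement:** while the cover was held above the bay, one picture suggested it hung 5 mm lower in the grip than expected. The height at which it touched the rim did not bear that out.

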